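Turn a circuit card solder side up on the test bed and switch on

ROBOT

A 7-joint arm with a two-finger parallel gripper is mounted at the origin on the work surface. World frame = base frame: x ahead of the robot, y to its left, z up, the work surface at z = 0. Lengths are in mm, angles in rad, forces in N, time in s.
With the tool pointing down it reaches from about 400 to 875 mm from the base axis. Payload 4.4 kg.
Tool frame: the origin (TCP) lies midway between the tips of the shut fingers; the grasp point (between the pads) lies 19 mm behind it (ctrl.pinch_z is the distance from the TCP to the grasp point, in mm); z points along the fingers, y is the line along which they close (so a half turn about z gives the same grasp; the last joint's range is limited). The gripper opens to 85 mm and grips with 20 to 120 N. Pads are 22 mm wide; open, the fingers measure 114 mm over their backs; the gripper's body (76 mm by 85 mm) begins 54 mm behind the grasp point. The pads swing forward as they close: fully open they stand 13 mm farther back than shut.
Start: joints at [-0.066, 0.628, 0.038, 1.517, -0.027, 0.996, -0.02], TCP at [650.014, 0.027, 231.313] pointing down, gripper open.
Joint ranges: [-3.06, 3.06], [-0.37, 2.12], [-1.25, 1.32], [0.18, 2.47], [-1.1, 4.24], [0.23, 1.98], [-2.94, 2.94]. Speed limits (rad/s): [2.57, 2.57, 3.14, 3.14, 3.14, 3.14, 3.14].

INTERFACE

Orientations are given as [roll, pitch, yaw] about the fixed x, y, z axes, in that order (R = Rz(yaw) Ry(pitch) Rx(roll)).
In Python, from cell import read_state, cams, order, ctrl gives the robot as it stands.
- The arm moves only by the tool move_arm, never from a script. Its argument "targets" is text: rows parted by semicolons, each of 7 numbers parted by spaces: the gripper's target within -1 to 1 (fully open at 1, half-way at 0, shut at -1), then the shift along the tool's x, y, z in cm, then the turn, a rotation vector about the tool's x, y, z in degrees. A call has 1 to 5 rows; each row shifts and turns the commanded pose from where the row before left it, along the tool's axes as they then stand; what a row does not reach is not made up. A row lasts 1/12 s, in which the tool goes at most 41.7 mm and 7.16 degrees, less where a joint would pass 70% of its speed; a pose out of reach is approached as far as the arm can. A call with a gripper value outside its range is refused whole. The fingers move at their own pace and stop on an object; the grip force is fixed at half the most. Time passes only in rows, so rows that do not move let the fingers close. It gives the time, the measured TCP pose, the force, the opening and the grip force at its end, in the units of the state.
- read_state(): the state, without advancing time (a new reading comes with each control period).
- cams.get_image(name): name is "scene" or "side" or "wrist"; returns a dict with "color" (480x640x3 uint8, red, green, blue), "fovy" (degrees; the focal length in pixels is half the picture's height over the tangent of half this angle, whatever the lens; pixels are square), "cx", "cy" (the principal point, pixels), "k1" (the pictures are not rectified: a ray, as slopes to the right and down, at radius r is drawn at 1 + k1 r^2 times it, then the intrinsics apply), "rvec" (rotation vector, rad) and "tvec" (3), from world to camera coordinates, as OpenCV has them. Camera axes: x right, y down, z forward; pixel columns grow to the right and rows downward; lengths in mm; the calibration is good to about 2 mm. A picture is of the moment at which its call begins. There is no depth.
- order.finish_job(): hands the job in; it is judged then, once.
The state is a dict: "clock": time; "qpos": joint angles; "qd": joint speeds; "tau": joint torques, N m; "eef_pos": TCP position; "tool_rot": TCP orientation; "force": force on the tool from outside, world axes, zero at the start; "torque": the same for the moment, N m; "width": finger opening in mm; "gripper_force": force on a finger pad.
Only numpy, scipy, OpenCV 4.12 (cv2) and the standard library are available. Lean on these libraries where they do the work, as an engineer would, in place of code of your own. Each camera call takes 0.05 s, during which the arm holds its last target. There are 200 camera calls.

TASK

The framed circuit card lies parts side up on the test bed: turn it over and lay it back on the test bed, flat on both ledges between the corner lips, with its solder side up, without dropping it (the board rack's empty slots may be used to stand it on end while you change your grip). Then, once the card is let go, turn the bar handle of the isolator fully clockwise to its on stop and let go, leaving the other things on the bench where they are.

Things in the scene. Friction and masses are not known exactly. Their poses are not given: they have to be found in the camera images.
- card_center (a point): Centre of the loose framed circuit card, half-way through its frame. Frame: rigid grey slab 60 (own x) x 120 (own y) x 8 mm (own z), about 0.12 kg, same end for end. +z points out of the parts side: parts up to 10 mm proud, within 22 mm (x) and 37 mm (y) of the centre. The solder side (-z) is flat. At the start it lies on the test bed, +z up.
- test_bed: Fixed base 80 (x) x 150 (y) x 6 mm, origin at its underside's centre on the table, z up. A black block at each y end has a ledge that carries the card's short end, an end stop and lips at the corners only. The card's long edges are free along the middle 100 mm, open below to the base plate, so fingers can pass (thin seen-only pins in the middle).
- bed_seat (a point): Where the card's centre rests on the test bed, 34 mm above the table, either face up, card's y along the bed's y. Ledges are 30 mm above the table, 50 to 64 mm from the centre along y; end stops at 64 mm, side lips at 34 mm along x (from 50 to 70 mm along y), all 6.5 mm higher than the ledges: 4 mm play all round.
- rack: Fixed black board rack 90 (x) x 130 (y) mm, origin at its underside's centre on the table, z up. Slots run along x at y = -45, 0, +45 mm, open at both x ends: floor 6 mm above the table, 12 mm wide up to 22 mm, flaring to about 19 mm wide at 30 mm. The +45 mm slot holds a fixed shorter card (50 mm along x, top 74 mm above the table).
- rack_slot (a point): Middle slot of the rack, on its floor, 6 mm above the table. A card stood here on a short end, its width along the rack's x, has its centre about 66 mm above the table and leans up to about 15 degrees either way when let go.
- handle (a joint): Isolator handle angle in rad: 0 off, 1.5 on, hard stops at both; positive is clockwise seen from above. It stays where it is left: friction about 0.1 N m, no spring.
- handle_grip (a point): Point on the handle's vertical turning axis, 76 mm above the table. The black bar is 64 mm long (own x, turns with it), 12 mm thick (own y), its top 87 mm above the table, standing on a disc of 26 mm radius whose top is 53 mm above the table, on a fixed grey box 90 x 90 x 45 mm.
- solder_reel: Bystander: reel, 40 mm across, 32 mm high, standing on its flat end; origin at its underside.
- flux_jar: Bystander: small amber jar, 36 mm across, 42 mm high; origin at its underside.
- screwdriver: Bystander: screwdriver, 160 mm long, lying; origin at its underside.
- multimeter: Bystander: black hand multimeter, 75 x 150 x 40 mm, lying; origin at its underside.
- heat_sink: Bystander: finned aluminium heat sink, 45 x 60 x 28 mm; origin at its underside.
- small_card: Bystander: smaller framed circuit card, 50 x 75 x 6 mm with parts up to 15 mm high, lying flat on the table; origin at its underside.
Things that resemble listed ones, but are neither listed nor needed, are in the scene too. Leave any orange look-alike of the part that bears handle alone.

How it is judged:
By the outcome, as a careful person would: the job done as asked, in the order asked, and still so for the second after the job is handed in, with the robot touching nothing.
It also fails if it takes over 72 s, if anything falls off the work surface, if the arm or the gripper's body presses on something with over 40 N, if the wrist force passes 120 N, or if a joint passes its speed limit or range.

## Working session

There is one attempt and no reset: what is moved stays moved. The work goes in short steps, Python scripts to look and compute and a tool call to move; the robot and the scene stay as the last step left them, time stands still between calls to the robot, and variables do not carry over. Pictures are saved under pics/ and viewed, at most 10 in all, crops included, and the job is handed in when it is done.

Besides the shell and the picture viewer there is one more tool, called after "Emit:" as a command line: name --argument value ..., lists and objects as JSON in quotes. move_arm: Moves the arm, as the interface text tells. Its arguments: {"type":"object","properties":{"targets":{"type":"string"}},"required":["targets"]}

```bash
mkdir -p pics; ls; cat > h.py <<'E'
import numpy as np, cv2
from cell import read_state, cams, order, ctrl
def shot(n,f):
    im=cams.get_image(n); cv2.imwrite(f,im["color"][:,:,::-1]); np.save(f+'.npy',im,allow_pickle=True); return im
def load(f): return np.load(f+'.npy',allow_pickle=True).item()
def K(im):
    f=240/np.tan(np.radians(im["fovy"])/2); return np.array([[f,0,im["cx"]],[0,f,im["cy"]],[0,0,1.]])
def ray(im,uv):
    p=cv2.undistortPoints(np.array([[uv]],float),K(im),np.array([0,0,0,0,0.]) )[0,0]
    k=im["k1"]; q=p.copy()
    for _ in range(30): q=p/(1+k*(q@q))
    R=cv2.Rodrigues(np.array(im["rvec"],float))[0]; t=np.array(im["tvec"],float).ravel()
    return -R.T@t, R.T@np.array([q[0],q[1],1])
def onz(im,uv,z):
    o,d=ray(im,uv); return (o+d*(z-o[2])/d[2]).round(1)
def proj(im,P):
    return cv2.projectPoints(np.array(P,float).reshape(-1,3),np.array(im["rvec"],float),np.array(im["tvec"],float),K(im),np.array([im["k1"],0,0,0.]))[0][:,0]
E
python3 - <<'E'
from h import *
for n in("scene","side","wrist"):
    im=shot(n,f"pics/{n}0.png"); o,_=ray(im,(320,240)); print(n,o.round(),im["fovy"],im["k1"])
print(read_state())
E
```

```text
pics
scene [1208.  186.  687.] 45.79671228530292 0.00663976307090278
side [ 302. -739.  846.] 44.22435766357362 0.06239111826307138
wrist [649.  68. 373.] 66.63628883950322 -0.06850836260090323
{'clock': 0.15, 'qpos': array([-0.06582898,  0.62912483,  0.03846677,  1.51812766, -0.02697606,
        0.99630128, -0.01997709]), 'qd': array([-0.00052593, -0.00420545,  0.00050463, -0.00360837,  0.00039781,
        0.00031472,  0.00225844]), 'tau': array([ 2.19518879e-03, -5.63800478e+01,  1.22790758e+00, -1.93650573e+01,
        1.11919764e-02,  7.40401709e-03, -1.44664841e-05]), 'eef_pos': array([6.49531388e+02, 3.40615660e-02, 2.30609813e+02]), 'tool_rot': array([-3.14015038e+00,  3.69324625e-05,  1.57084664e+00]), 'force': array([-0.62792852, -0.82627258, -1.15454129]), 'torque': array([0.00336149, 0.02000293, 0.0058813 ]), 'gripper_force': 0.0, 'width': 85.4308367821207}
```

View pics/scene0.png

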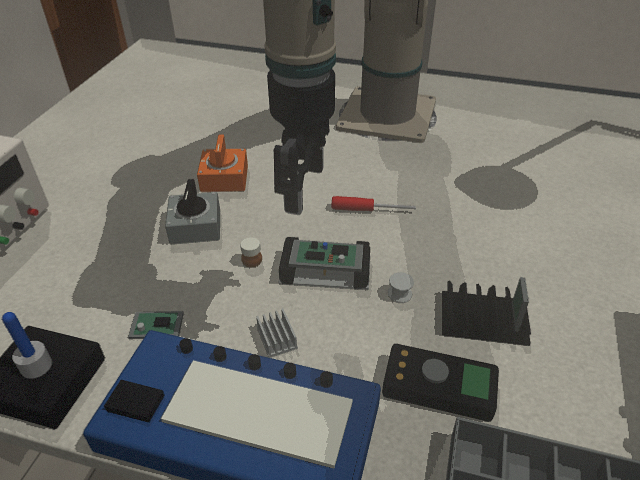

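View pics/side0.png

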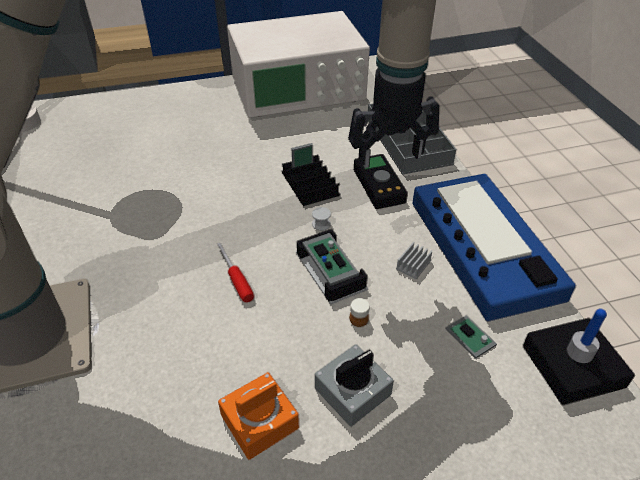

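The card on the bed is at scene (326,255) and side (333,262). The grey isolator is at scene (193,215) and side (354,380), and the rack is at scene (487,310) and side (312,178).

Possible mix-ups:
- **Isolator:** the orange isolator at scene (222,165) is the look-alike, so I choose the grey one.
- **Card:** the small card at scene (157,323) and the card fixed in the rack at scene (521,300) could be taken for it. I choose the one on the bed.

One composite crop will check these choices.

```bash
python3 - <<'E'
from h import *
s=cv2.imread('pics/scene0.png'); d=cv2.imread('pics/side0.png')
def c(im,x,y): return cv2.resize(im[y:y+75,x:x+100],(400,300),interpolation=cv2.INTER_CUBIC)
a=np.vstack([np.hstack([c(s,275,222),c(s,435,272)]),np.hstack([c(d,285,225),c(d,265,135)])])
cv2.imwrite('pics/comp.png',a)
E
```

```text
(no output)
```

View pics/comp.png

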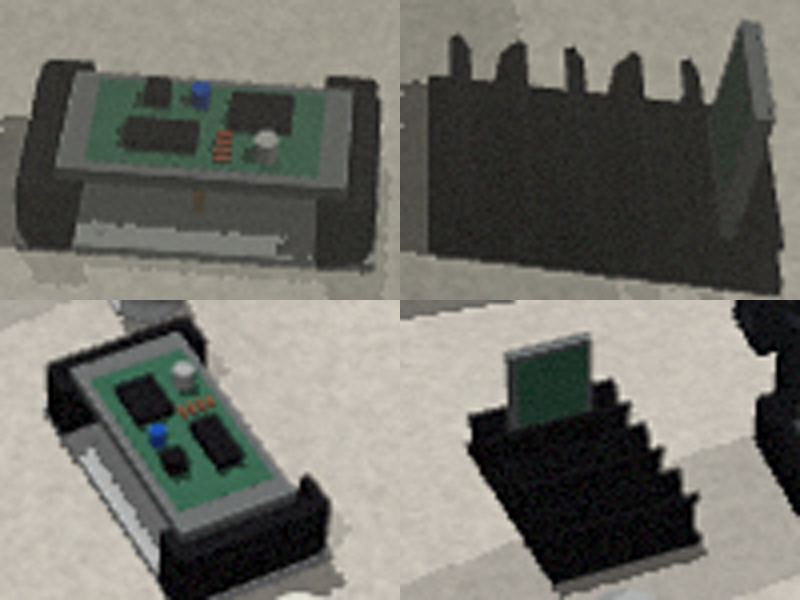

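The crops confirm the choice: the card sits parts up between black end blocks, and the rack's fixed card is at its far (+45) side. Next I cast rays for the corners.

```bash
python3 - <<'E'
from h import *
s=load('pics/scene0.png'); d=load('pics/side0.png')
def rep(n,P):
    P=np.array(P); print(n,P.tolist(),'mean',P.mean(0).round(1)); 
    for i in range(len(P)): v=P[(i+1)%len(P)]-P[i]; print('  edge',np.linalg.norm(v).round(1),np.degrees(np.arctan2(v[1],v[0])).round(1))
rep('card scene',[onz(s,p,38) for p in[(294.5,240),(363,244.5),(361.75,267.5),(289.25,263.5)]])
rep('card side',[onz(d,p,38) for p in[(303,242),(330,233.2),(359.5,272.5),(330.5,282)]])
rep('rack scene z0',[onz(s,p,0) for p in[(442,335),(530,345)]])
rep('rack side z0',[onz(d,p,0) for p in[(304.5,207.5),(340.7,197.5)]]); print(onz(d,(282.5,173),0),onz(s,(442.5,291.5),30))
# boxes
for n,im,lo in(('s',s,0),('d',d,0)):
    pass
print('iso axis scene top bar',onz(s,(190,193),87),'side',onz(d,(355,366),87), 'disc', onz(s,(192,206),53), onz(d,(354,378),53))
print('jar',onz(s,(251,245),42),onz(d,(359,306),42),'reel',onz(s,(401,282),32),onz(d,(321,213),32))
E
```

```text
card scene [[526.7, -59.3, 38.0], [506.1, 56.0, 38.0], [560.6, 66.3, 38.0], [583.7, -49.8, 38.0]] mean [544.3   3.3  38. ]
  edge 117.1 100.1
  edge 55.5 10.7
  edge 118.4 -78.7
  edge 57.8 -170.5
card side [[509.0, 51.0, 38.0], [566.8, 59.9, 38.0], [588.0, -55.5, 38.0], [529.5, -62.8, 38.0]] mean [548.3  -1.8  38. ]
  edge 58.5 8.8
  edge 117.3 -79.6
  edge 59.0 -172.9
  edge 115.6 100.2
rack scene z0 [[632.1, 209.8, 0.0], [615.2, 339.0, 0.0]] mean [623.7 274.4   0. ]
  edge 130.3 97.5
  edge 130.3 -82.5
rack side z0 [[550.1, 189.5, 0.0], [635.8, 199.4, 0.0]] mean [593.  194.4   0. ]
  edge 86.3 6.6
  edge 86.3 -173.4
[533.7 319.4   0. ] [570.5 198.9  30. ]
iso axis scene top bar [ 511.  -253.5   87. ] side [ 501.  -274.3   87. ] disc [ 505.6 -258.1   53. ] [ 501.3 -273.5   53. ]
jar [ 562.7 -124.3   42. ] [ 559.5 -133.2   42. ] reel [569.7 132.7  32. ] [568.8 128.4  32. ]
```

View pics/wrist0.png

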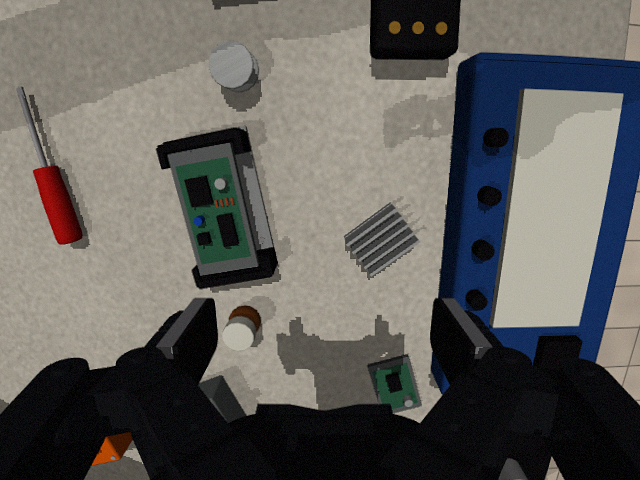

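The wrist view shows the card at about (213,210), with its frame corners near (167,155), (233,145), (258,265) and (197,276). The jar is at (240,333) and the reel at (234,66).

```bash
python3 - <<'E'
from h import *
w=load('pics/wrist0.png'); c=w["color"]
hsv=cv2.cvtColor(c,cv2.COLOR_RGB2HSV)
m=((hsv[...,0]>60)&(hsv[...,0]<95)&(hsv[...,1]>70)).astype(np.uint8); m[:, :150]=0;m[:,290:]=0;m[:120]=0;m[300:]=0
m=cv2.morphologyEx(m,cv2.MORPH_CLOSE,np.ones((9,9)))
pts=np.argwhere(m)[:,::-1]
def rect(uv,z):
    P=np.array([onz(w,p,z)[:2] for p in uv],np.float32); r=cv2.minAreaRect(P); print(z,np.round(r[0],1),np.round(r[1],1),round(r[2],1), cv2.boxPoints(r).round(1).tolist())
hull=cv2.convexHull(pts)[:,0]
print(hull.min(0),hull.max(0)); rect(hull,38)
# black of bed blocks
b=(c.max(2)<45).astype(np.uint8); b[:, :150]=0;b[:,290:]=0;b[:120]=0;b[295:]=0
n,l,s,ce=cv2.connectedComponentsWithStats(b)
P=[]
for i in range(1,n):
    if s[i,4]>300:
        print('black',s[i]); P.append(np.argwhere(l==i)[:,::-1])
hull=cv2.convexHull(np.vstack(P).astype(np.int32))[:,0]; rect(hull,36.5)
# frame corners manual
for p in[(167,155),(233,145),(258,265),(197,276)]: print(onz(w,p,38))
# rack from scene/side again: slot ends not needed yet
E
```

```text
[159 130] [276 299]
38 [551.4  -6.8] [ 83.9 156.2] 10.5 [[495.8999938964844, 62.400001525878906], [524.2999877929688, -91.30000305175781], [606.7999877929688, -76.0], [578.4000244140625, 77.5999984741211]]
black [ 156  128  122  161 3118]
black [184 175  30  35 691]
black [216 213  23  36 551]
36.5 [550.2  -1. ] [ 86.  145.2] 10.7 [[494.5, 62.400001525878906], [521.4000244140625, -80.30000305175781], [605.9000244140625, -64.30000305175781], [579.0, 78.30000305175781]]
[505.9  52.5  38. ]
[567.2  60.7  38. ]
[584.4 -53.3  38. ]
[522.8 -65.2  38. ]
```

```bash
cat >> h.py <<'E'
from scipy.spatial.transform import Rotation as Ro
B=np.array([[0,1,0],[1,0,0],[0,0,-1.]])
def pose(g,yaw,tilt,off=22):  # tilt>0: tool points to +y, body on -y side
    R=Ro.from_euler('z',yaw,degrees=True).as_matrix()@B@Ro.from_euler('y',tilt,degrees=True).as_matrix()
    return np.array(g,float)+off*R[:,2],R
def meas():
    s=read_state(); return s["eef_pos"],Ro.from_euler('xyz',s["tool_rot"]).as_matrix()
def rows(a,b,n=None):
    (p,R),(q,Q)=a,b; d=R.T@(q-p); w=Ro.from_matrix(R.T@Q).as_rotvec()
    if n is None: n=int(np.ceil(max(np.degrees(np.linalg.norm(w))/6.8,np.linalg.norm(d)/38,1)))
    r=Ro.from_rotvec(w/n).as_matrix(); S=sum(np.linalg.matrix_power(r,k) for k in range(n))
    print(n,'x',(np.linalg.solve(S,d)/10).round(2),np.degrees(w/n).round(2))
def chain(*ps):
    a=meas()
    for b in ps: rows(a,b); a=b
def where(off=22):
    p,R=meas(); s=read_state(); print('t',round(s['clock'],2),'grasp',(p-off*R[:,2]).round(1),'z-axis',R[:,2].round(3),'yaxis',R[:,1].round(3),'tilt',np.degrees(np.arctan2(np.hypot(*R[:2,2])*np.sign(R[1,2]),-R[2,2])).round(1),'w',round(s['width'],1),'q',s['qpos'].round(2),'F',s['force'].round(1))
E
python3 - <<'E'
from h import *
c=[546,-1,130]
chain(pose(c,9.5,0),pose(c,9.5,-42),pose(c,9.5,42))
E
```

```text
5 x [ 0.12 -2.07  2.45] [-0.02 -0.   -1.9 ]
7 x [-0.23 -0.   -0.01] [-0. -6. -0.]
13 x [ 0.25  0.   -0.01] [0.   6.46 0.  ]
```

Emit:
move_arm --targets "1 0.12 -2.07 2.45 0 0 -1.9; 1 0.12 -2.07 2.45 0 0 -1.9; 1 0.12 -2.07 2.45 0 0 -1.9; 1 0.12 -2.07 2.45 0 0 -1.9; 1 0.12 -2.07 2.45 0 0 -1.9"

```text
clock: 0.57
eef_pos: [545.3, -0.6, 107.9]
tool_rot: [3.141, -0.0, 1.739]
force: [0.4, -0.3, -0.3]
width: 85.2
gripper_force: 0.0
```

Emit:
move_arm --targets "1 -0.23 0 0 0 -6 0; 1 -0.23 0 0 0 -6 0; 1 -0.23 0 0 0 -6 0; 1 -0.23 0 0 0 -6 0; 1 -0.23 0 0 0 -6 0"

```text
clock: 0.98
eef_pos: [549.0, -11.5, 112.2]
tool_rot: [3.138, 0.528, 1.736]
force: [0.3, 0.1, -1.6]
width: 85.4
gripper_force: 0.0
```

Emit:
move_arm --targets "1 -0.23 0 0 0 -6 0; 1 -0.23 0 0 0 -6 0; 1 0 0 0 0 0 0; 1 0 0 0 0 0 0; 1 0 0 0 0 0 0"

```text
clock: 1.4
eef_pos: [548.8, -16.8, 114.2]
tool_rot: [3.141, 0.732, 1.735]
force: [-0.4, 0.1, -0.7]
width: 85.4
gripper_force: 0.0
```

```bash
python3 - <<'E'
from h import *
where()
E
```

```text
t 1.4 grasp [546.4  -2.3 130.6] z-axis [ 0.109 -0.659 -0.744] yaxis [0.987 0.163 0.   ] tilt -41.9 w 85.4 q [-0.85  0.92  0.65  1.95  0.38  0.59 -0.54] F [-0.4  0.1 -0.7]
```

Emit:
move_arm --targets "1 0.25 0 0 0 6.5 0; 1 0.25 0 0 0 6.5 0; 1 0.25 0 0 0 6.5 0; 1 0.25 0 0 0 6.5 0; 1 0.25 0 0 0 6.5 0"

```text
clock: 1.82
eef_pos: [548.5, -7.7, 111.7]
tool_rot: [3.134, 0.161, 1.731]
force: [-0.2, -0.1, -1.4]
width: 85.5
gripper_force: 0.0
```

Emit:
move_arm --targets "1 0.25 0 0 0 6.5 0; 1 0.25 0 0 0 6.5 0; 1 0.25 0 0 0 6.5 0; 1 0.25 0 0 0 6.5 0; 1 0.25 0 0 0 6.5 0"

```text
clock: 2.23
eef_pos: [546.7, 2.3, 112.5]
tool_rot: [3.133, -0.404, 1.733]
force: [-0.5, 0.7, -1.3]
width: 85.5
gripper_force: 0.0
```

Emit:
move_arm --targets "1 0.25 0 0 0 6.5 0; 1 0.25 0 0 0 6.5 0; 1 0.25 0 0 0 6.5 0; 1 0 0 0 0 0 0; 1 0 0 0 0 0 0"

```text
clock: 2.65
eef_pos: [544.1, 8.7, 112.0]
tool_rot: [3.142, -0.738, 1.728]
force: [-0.3, 1.1, 0.4]
width: 85.4
gripper_force: 0.0
```

```bash
python3 - <<'E'
from h import *
where()
chain(pose([546,-1,80],9.5,40))
E
```

```text
t 2.65 grasp [546.4  -6.  128.3] z-axis [-0.106  0.665 -0.74 ] yaxis [0.988 0.157 0.   ] tilt 42.3 w 85.4 q [ 0.64  0.92 -0.53  1.73 -0.33  0.9   0.64] F [-0.3  1.1  0.4]
2 x [-1.47  0.01  1.97] [ 0.16 -1.15 -0.18]
```

```bash
python3 - <<'E'
from h import *
g=np.array([545.5,-1,34.]); P=pose(g,9.3,40); 
chain((P[0]-60*P[1][:,2],P[1]),P)
E
```

```text
2 x [-2.9  -0.    0.69] [ 0.09 -1.15 -0.1 ]
2 x [0. 0. 3.] [0. 0. 0.]
```

Emit:
move_arm --targets "1 -2.9 0 0.69 0.1 -1.15 -0.1; 1 -2.9 0 0.69 0.1 -1.15 -0.1; 1 0 0 2 0 0 0; 1 0 0 2 0 0 0; 1 0 0 2 0 0 0"

```text
clock: 3.07
eef_pos: [543.9, 18.9, 19.3]
tool_rot: [3.137, -0.696, 1.746]
force: [0.2, 0.4, -0.0]
width: 85.4
gripper_force: 0.0
```

Emit:
move_arm --targets "1 0 0 0 0 0 0; 1 0 0 0 0 0 0; 1 0 0 0 0 0 0"

```text
clock: 3.32
eef_pos: [544.3, 17.8, 19.2]
tool_rot: [3.138, -0.698, 1.745]
force: [0.4, -0.3, -0.2]
width: 85.2
gripper_force: 0.0
```

```bash
python3 - <<'E'
from h import *
where(); chain(pose([545.5,-1,34],9.3,40))
shot('side','pics/side1.png'); im=shot('scene','pics/scene1.png')
s=cv2.imread('pics/scene1.png'); d=cv2.imread('pics/side1.png')
c=lambda im,x,y: cv2.resize(im[y:y+120,x:x+133],(400,360),interpolation=cv2.INTER_CUBIC)
cv2.imwrite('pics/c1.png',np.hstack([c(s,260,190),c(d,265,205)]))
E
```

```text
t 3.32 grasp [546.7   3.9  36.1] z-axis [-0.108  0.634 -0.766] yaxis [0.985 0.171 0.003] tilt 40.0 w 85.2 q [ 0.59  1.05 -0.5   1.74 -0.29  0.74  0.68] F [ 0.4 -0.3 -0.2]
1 x [-0.49 -0.19 -0.14] [-0.22 -0.01  0.5 ]
```

View pics/c1.png

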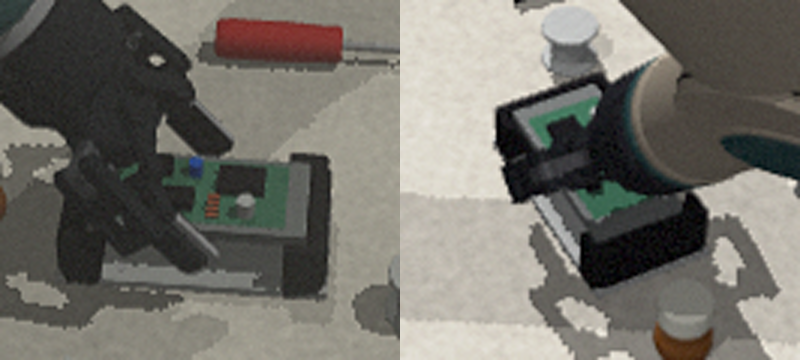

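The fingers straddle the card's long edges with clear space. I'll correct by 5 mm and close.

Emit:
move_arm --targets "1 -0.5 -0.2 -0.1 0 0 0.5; 1 0 0 0 0 0 0; -1 0 0 0 0 0 0; -1 0 0 0 0 0 0; -1 0 0 0 0 0 0"

```text
clock: 3.83
eef_pos: [542.1, 13.2, 15.1]
tool_rot: [-3.134, -0.702, 1.729]
force: [-0.7, -3.0, 3.5]
width: 58.9
gripper_force: 64.4
```

Emit:
move_arm --targets "-1 0 0 0 0 0 0; -1 0 0 0 0 0 0; -1 0 0 0 0 0 0; -1 0 0 0 0 0 0; -1 0 0 0 0 0 0"

```text
clock: 4.25
eef_pos: [542.1, 13.2, 15.1]
tool_rot: [-3.134, -0.701, 1.73]
force: [-1.0, -2.9, 5.0]
width: 58.6
gripper_force: 64.6
```

```bash
python3 - <<'E'
from h import *
where(24)
E
```

```text
t 4.25 grasp [544.8  -2.1  33.4] z-axis [-0.109  0.636 -0.764] yaxis [ 0.987  0.163 -0.006] tilt 40.2 w 58.6 q [ 0.6   1.06 -0.5   1.74 -0.29  0.75  0.68] F [-1.  -2.9  5. ]
```

```bash
python3 - <<'E'
from h import *
p,R=meas(); 
chain((p+[0,0,70],R),pose([570,90,190],7,0,24))
E
```

```text
2 x [ 2.26 -0.02 -2.67] [0. 0. 0.]
6 x [ 1.67  0.63 -0.78] [-0.19 -6.69  0.36]
```

Emit:
move_arm --targets "-1 1.13 0 -1.34 0 0 0; -1 1.13 0 -1.34 0 0 0; -1 1.13 0 -1.34 0 0 0; -1 1.13 0 -1.34 0 0 0; -1 1.67 0.63 -0.78 -0.2 -6.7 0.36"

```text
clock: 4.67
eef_pos: [546.4, 13.1, 96.3]
tool_rot: [-3.124, -0.581, 1.704]
force: [0.4, -2.6, -3.1]
width: 59.1
gripper_force: 66.8
```

Emit:
move_arm --targets "-1 1.67 0.63 -0.78 -0.2 -6.7 0.36; -1 1.67 0.63 -0.78 -0.2 -6.7 0.36; -1 1.67 0.63 -0.78 -0.2 -6.7 0.36; -1 1.67 0.63 -0.78 -0.2 -6.7 0.36; -1 1.67 0.63 -0.78 -0.2 -6.7 0.36"

```text
clock: 5.08
eef_pos: [569.6, 89.1, 166.0]
tool_rot: [3.139, -0.012, 1.694]
force: [0.4, 0.2, -1.7]
width: 58.9
gripper_force: 66.8
```

Emit:
move_arm --targets "-1 0 0 0 0 0 0; -1 0 0 0 0 0 0; -1 0 0 0 0 0 0"

```text
clock: 5.33
eef_pos: [568.1, 89.3, 163.5]
tool_rot: [-3.138, -0.016, 1.698]
force: [0.2, -0.1, -1.1]
width: 58.6
gripper_force: 66.8
```

```bash
python3 - <<'E'
from h import *
where(24); shot('wrist','pics/w2.png'); im=shot('side','pics/side2.png'); 
w=cv2.imread('pics/w2.png'); 
cv2.imwrite('pics/w2v.png',np.hstack([w,cv2.resize(cv2.imread('pics/side2.png')[60:300,240:320+80],(160,240))[:,:].repeat(2,0)]))
E
```

```text
t 5.33 grasp [568.3  89.  187.5] z-axis [-0.005  0.016 -1.   ] yaxis [ 0.992  0.127 -0.003] tilt 0.9 w 58.6 q [-0.16  0.61 -0.05  1.8   0.02  0.74 -0.09] F [ 0.2 -0.1 -1.1]
```

View pics/w2v.png

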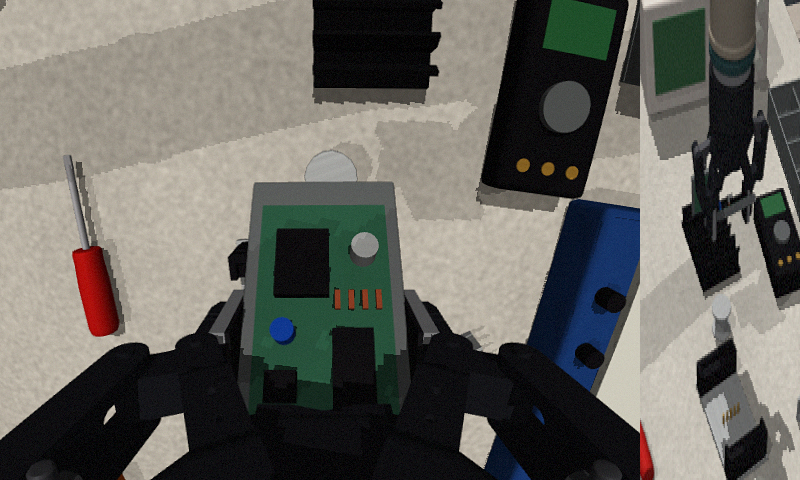

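The card is held level with its parts up, and the rack's near end is at (313–430, 88). I'll shift 55 mm toward the rack to see all the slots.

Emit:
move_arm --targets "-1 2.7 0 0 0 0 0; -1 2.7 0 0 0 0 0; -1 0 0 0 0 0 0; -1 0 0 0 0 0 0"

```text
clock: 5.77
eef_pos: [562.3, 140.4, 164.2]
tool_rot: [-3.138, -0.017, 1.693]
force: [0.0, -0.6, -0.5]
width: 58.8
gripper_force: 66.8
```

```bash
python3 - <<'E'
from h import *
where(24); im=shot('wrist','pics/w3.png')
c=cv2.imread('pics/w3.png')[0:180,250:500]
c=cv2.resize(c,(800,576),interpolation=cv2.INTER_CUBIC); c=np.clip(c.astype(float)*2.2,0,255).astype(np.uint8)
cv2.imwrite('pics/w3v.png',c)
E
```

```text
t 5.77 grasp [562.4 140.  188.2] z-axis [-0.005  0.017 -1.   ] yaxis [ 0.993  0.122 -0.003] tilt 1.0 w 58.8 q [-0.25  0.61 -0.05  1.79  0.01  0.75 -0.18] F [ 0.  -0.6 -0.5]
```

View pics/w3v.png

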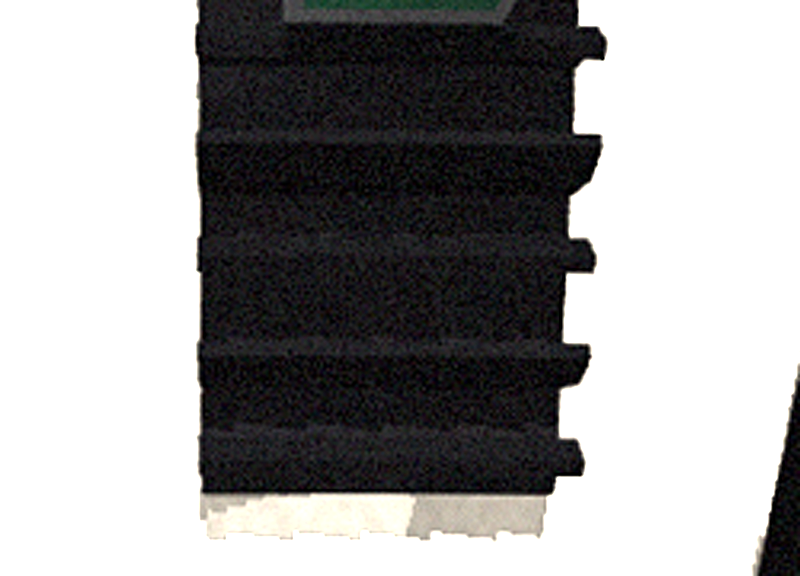

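```bash
python3 - <<'E'
from h import *
w=load('pics/w3.png'); f=lambda u,v,z=30: onz(w,(250+u/3.2,v/3.2),z)
print('cam',ray(w,(320,240))[0].round(1))
for n,p in dict(w1=(583,440),w3=(594,240),w5=(606,28),w2f=(590,345),w4f=(600,135)).items(): print(n,f(*p))
for n,p in dict(w1l=(199,440),w2l=(198,345),w3l=(197,240),w4l=(197,135)).items(): print(n,f(*p))
print('base',f(205,492,0),f(552,492,0))
E
```

```text
cam [554.  205.9 308.1]
w1 [632.4 219.6  30. ]
w3 [626.9 263.   30. ]
w5 [621.8 306.9  30. ]
w2f [630.1 240.5  30. ]
w4f [624.3 284.9  30. ]
w1l [544.3 208.3  30. ]
w2l [541.6 229.1  30. ]
w3l [538.8 251.5  30. ]
w4l [536.3 273.3  30. ]
base [546.3 195.8   0. ] [635.3 207.1   0. ]
```

```bash
python3 - <<'E'
from h import *
g=np.array([588.6,215.4,125]); chain(pose(g,7.1,-42,24))
E
```

```text
7 x [1.04 0.5  0.54] [-0.04 -6.13 -0.02]
```

Emit:
move_arm --targets "-1 1.04 0.5 0.54 0 -6.13 0; -1 1.04 0.5 0.54 0 -6.13 0; -1 1.04 0.5 0.54 0 -6.13 0; -1 1.04 0.5 0.54 0 -6.13 0; -1 1.04 0.5 0.54 0 -6.13 0"

```text
clock: 6.23
eef_pos: [583.3, 187.6, 129.3]
tool_rot: [3.14, 0.523, 1.69]
force: [0.4, 0.5, -1.5]
width: 59.3
gripper_force: 66.8
```

Emit:
move_arm --targets "-1 1.04 0.5 0.54 0 -6.13 0; -1 1.04 0.5 0.54 0 -6.13 0; -1 0 0 0 0 0 0; -1 0 0 0 0 0 0; -1 0 0 0 0 0 0"

```text
clock: 6.65
eef_pos: [591.1, 198.7, 108.7]
tool_rot: [-3.139, 0.734, 1.692]
force: [0.4, -0.3, 0.0]
width: 58.9
gripper_force: 66.8
```

```bash
python3 - <<'E'
from h import *
where(24); chain(pose([588.6,215.4,125],7.1,-42,24)); chain(pose([588.6,215.4,68],7.1,-42,24))
s=shot('scene','pics/s4.png');d=shot('side','pics/d4.png')
c=lambda im,x,y,W: cv2.resize(im[y:y+W*9//10,x:x+W],(400,360),interpolation=cv2.INTER_CUBIC)
cv2.imwrite('pics/c4.png',np.clip(np.hstack([c(cv2.imread('pics/s4.png'),400,220,140),c(cv2.imread('pics/d4.png'),255,90,130)]).astype(float)*1.6,0,255).astype(np.uint8))
E
```

```text
t 6.65 grasp [589.2 214.7 126.5] z-axis [ 0.079 -0.666 -0.742] yaxis [ 0.993  0.119 -0.002] tilt -42.1 w 58.9 q [-0.88  0.99  0.35  1.47  0.38  1.12 -0.74] F [ 0.4 -0.3  0. ]
1 x [ 0.16 -0.04  0.06] [-0.23  0.08 -0.12]
2 x [ 1.99 -0.02  2.15] [-0.12  0.04 -0.06]
```

View pics/c4.png

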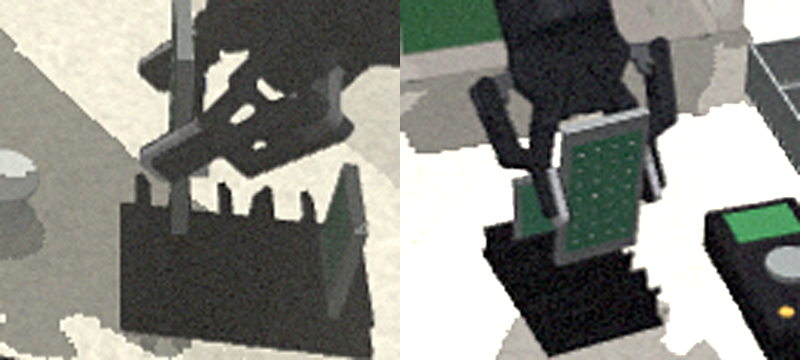

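```bash
python3 - <<'E'
from h import *
s=load('pics/s4.png');d=load('pics/d4.png')
print('pred scene',proj(s,[618,227,67]),'seen 463,301')
print('pred side',proj(d,[[558.5,219.5,67],[618,227,67]]),'seen 305.4,172.9 / 333,170.3')
print('scene rack check: wall1 right end', proj(s,[632.4,219.6,30]),proj(s,[635.3,207.1,0]),'seen base corner 442,335', 'side',proj(d,[635.3,207.1,0]),proj(d,[546.3,195.8,0]),'seen 340.7,197.5  304.5,207.5')
E
```

```text
pred scene [[461.39634578 301.11462039]] seen 463,301
pred side [[304.13520441 174.03489986]
 [329.86297626 167.18513307]] seen 305.4,172.9 / 333,170.3
scene rack check: wall1 right end [[451.40214779 323.82215094]] [[439.97290557 336.23469153]] seen base corner 442,335 side [[339.42939431 195.37306698]] [[302.01847109 205.98904809]] seen 340.7,197.5  304.5,207.5
```

The card and the rack both appear about 2 px off their predicted positions in the same direction, so they line up with each other. I'll lower the card into the slot.

Emit:
move_arm --targets "-1 1.0 0 1.07 -0.1 0 -0.1; -1 1.0 0 1.07 0 0 0; -1 1.0 0 1.07 0 0 0; -1 0.5 0 0.55 0 0 0; -1 0 0 0 0 0 0"

```text
clock: 7.17
eef_pos: [589.0, 200.1, 55.1]
tool_rot: [-3.135, 0.737, 1.699]
force: [1.3, -5.1, -4.8]
width: 58.6
gripper_force: 67.1
```

Emit:
move_arm --targets "-1 0.25 0 0.28 0 0 0; -1 0 0 0 0 0 0; -1 0 0 0 0 0 0"

```text
clock: 7.42
eef_pos: [589.4, 200.3, 52.9]
tool_rot: [-3.137, 0.737, 1.698]
force: [0.2, -5.6, -3.5]
width: 59.1
gripper_force: 67.3
```

```bash
python3 - <<'E'
from h import *
where(24)
E
```

```text
t 7.42 grasp [587.4 216.3  70.6] z-axis [ 0.08  -0.667 -0.741] yaxis [ 0.992  0.123 -0.004] tilt -42.2 w 59.1 q [-0.88  1.07  0.34  1.47  0.37  1.06 -0.78] F [ 0.2 -5.6 -3.5]
```

Emit:
move_arm --targets "-1 -0.15 0 0.13 0 0 0; -1 0.2 0 0.22 0 0 0; -1 0 0 0 0 0 0"

```text
clock: 7.67
eef_pos: [589.9, 199.8, 51.4]
tool_rot: [-3.139, 0.736, 1.697]
force: [-0.1, -2.7, 5.7]
width: 58.7
gripper_force: 67.9
```

```bash
python3 - <<'E'
from h import *
where(24)
s=shot('scene','pics/s5.png')
cv2.imwrite('pics/c5.png',np.clip(cv2.resize(cv2.imread('pics/s5.png')[220:360,410:560],(600,560),interpolation=cv2.INTER_CUBIC).astype(float)*1.8,0,255).astype(np.uint8))
E
```

```text
t 7.67 grasp [588.  215.8  69.2] z-axis [ 0.082 -0.666 -0.741] yaxis [ 0.992  0.124 -0.002] tilt -42.2 w 58.7 q [-0.87  1.07  0.34  1.48  0.38  1.05 -0.78] F [-0.1 -2.7  5.7]
```

View pics/c5.png

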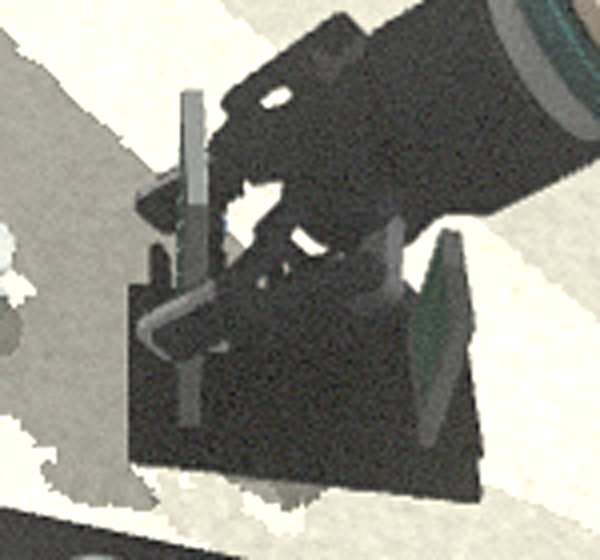

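The card is in the slot with its foot on the floor (5.7 N upward). I'll release and back off.

Emit:
move_arm --targets "1 0 0 0 0 0 0; 1 0 0 0 0 0 0; 1 0 0 0 0 0 0; 1 0 0 0 0 0 0; 1 0 0 0 0 0 0"

```text
clock: 8.13
eef_pos: [590.1, 201.7, 49.9]
tool_rot: [-3.14, 0.732, 1.699]
force: [-0.3, -0.6, -1.1]
width: 85.4
gripper_force: 0.0
```

Emit:
move_arm --targets "1 0 0 0 0 0 0; 1 0 0 -2.5 0 0 0; 1 0 0 -3.5 0 0 0; 1 0 0 -3.5 0 0 0; 1 0 0 -3.5 0 0 0"

```text
clock: 8.55
eef_pos: [578.9, 288.0, 147.8]
tool_rot: [-3.139, 0.733, 1.698]
force: [0.2, 0.6, -1.0]
width: 85.4
gripper_force: 0.0
```

```bash
python3 - <<'E'
from h import *
where(24); s=shot('scene','pics/s6.png');d=shot('side','pics/d6.png')
# difference s5->s6 not needed; find card edge profile in scene: grey frame edge
for f,(x0,y0,x1,y1) in(('s6',(435,225,500,330)),('d6',(285,100,350,190))):
    c=cv2.imread(f'pics/{f}.png')[y0:y1,x0:x1].astype(int)
    g=(np.ptp(c,axis=2)<14)&(c.max(2)>45)&(c.max(2)<125)
    gr=(c[...,1]>c[...,2]+12)&(c[...,1]>c[...,0]+2)
    print(f,x0,y0)
    for y in range(0,y1-y0,3): print(y0+y,''.join('G' if gr[y,x] else '#' if g[y,x] else '.' if c[y,x].max()<=45 else ' ' for x in range(x1-x0)))
E
```

```text
t 8.55 grasp [577.  304.  165.7] z-axis [ 0.082 -0.664 -0.743] yaxis [ 0.992  0.125 -0.002] tilt -42.0 w 85.4 q [-0.95  1.    0.32  1.29  0.33  1.33 -0.74] F [ 0.2  0.6 -1. ]
s6 435 225
225                                            ##    #             # 
228                                                           #      
231                                                                 #
234                                                                  
237                                                                  
240 ###                                                              
243 #######  ######                                                  
246 ################                                                 
249 ################                                                 
252 ##################                                               
255 ################G####                                            
258 ################G#########                                       
261 ################GG############                                   
264 
[... 2945 characters left out ...]
 
160        .##GGGGGGGGGGGGGG###############.#..######..#             
163 #......###GGGGGGGGGGGGG.#####.########GGGGGGGGGGG.#              
166 .......###GG............####GGGGGGG#GGGGG#GGGGGGG##              
169 ........................##.GGGGGGGGGGGG##GGGGGGG.#               
172 .......................##..GG#GGGGGGGGGGGGGGGGG.#                
175 .......................##.GGGGGGGGGGGGGGGGGG#GG#                 
178 #.....................##..GGGGGGGGGGGGGGGGGGGG....               
181 ###...................##.#GGGGGGGGGGGGGGGGGGGG....#  ##          
184 ####..................###GGGGGGGGGGGG#GGGGGGG#.........#####     
187 #######..............##..G##GGGGGGGGGG................##########
```

```bash
python3 - <<'E'
from h import *
s=load('pics/s6.png');d=load('pics/d6.png')
ex=np.array([.992,.124,0]);ey=np.array([-.124,.992,0]);S=np.array([587.7,222.5,6])
for L in(6,9,12,15,18):
    a=np.radians(L); u=np.array([0,0,np.cos(a)])-ey*np.sin(a); n=ey*np.cos(a)+np.array([0,0,np.sin(a)])  # n: parts side
    b=S+ey*1.5+np.array([0,0,4*np.sin(a)]); 
    f=lambda x,y,z: b+x*ex+(60+y)*u+z*n
    print(L,'scene +x face, parts edge bottom/mid/top',proj(s,[f(30,-50,4),f(30,0,4),f(30,60,4)]).round(1).tolist(),'sold',proj(s,[f(30,-30,-4),f(30,0,-4),f(30,60,-4)]).round(1).tolist(),'\n  side top solder corners',proj(d,[f(-30,60,-4),f(30,60,-4)]).round(1).tolist(),'ctr',(b+60*u).round(1))
E
```

```text
6 scene +x face, parts edge bottom/mid/top [[458.6, 323.3], [460.3, 300.9], [462.5, 271.6]] sold [[453.7, 314.3], [454.7, 300.7], [456.6, 271.4]] 
  side top solder corners [[306.5, 155.8], [333.3, 148.9]] ctr [588.3 217.8  66.1]
9 scene +x face, parts edge bottom/mid/top [[458.2, 323.1], [458.1, 300.7], [457.9, 271.3]] sold [[452.7, 314.3], [452.5, 300.6], [452.0, 271.3]] 
  side top solder corners [[307.6, 157.8], [334.5, 150.9]] ctr [588.7 214.7  65.9]
12 scene +x face, parts edge bottom/mid/top [[457.9, 323.0], [455.9, 300.5], [453.3, 271.2]] sold [[451.6, 314.3], [450.3, 300.7], [447.5, 271.4]] 
  side top solder corners [[308.8, 159.9], [335.7, 153.0]] ctr [589.1 211.6  65.5]
15 scene +x face, parts edge bottom/mid/top [[457.6, 322.8], [453.7, 300.4], [448.7, 271.3]] sold [[450.6, 314.3], [448.2, 300.8], [442.9, 271.7]] 
  side top solder corners [[310.0, 162.2], [337.0, 155.2]] ctr [589.4 208.6  65. ]
18 scene +x face, parts edge bottom/mid/top [[457.2, 322.6], [451.5, 300.4], [444.2, 271.5]] sold [[449.6, 314.4], [446.0, 300.9], [438.5, 272.2]] 
  side top solder corners [[311.2, 164.6], [338.2, 157.5]] ctr [589.8 205.6  64.3]
```

```bash
python3 - <<'E'
from h import *
P=pose([589.2,209.8,66],7.1,60,22)
chain(pose([585,200,240],7.1,0),pose([592,125,165],7.1,48),(P[0]-75*P[1][:,2],P[1]))
E
```

```text
7 x [-1.65 -0.11 -0.36] [0.07 5.93 0.05]
8 x [-1.02 -0.03  0.54] [-0.  6. -0.]
2 x [-1.55  0.39  2.69] [-0.  6.  0.]
```

Emit:
move_arm --targets "1 -1.65 -0.1 -0.36 0 5.93 0; 1 -1.65 -0.1 -0.36 0 5.93 0; 1 -1.65 -0.1 -0.36 0 5.93 0; 1 -1.65 -0.1 -0.36 0 5.93 0; 1 -1.65 -0.1 -0.36 0 5.93 0"

```text
clock: 9.07
eef_pos: [582.4, 225.1, 204.2]
tool_rot: [3.141, 0.211, 1.697]
force: [0.1, -0.3, -0.6]
width: 85.2
gripper_force: 0.0
```

Emit:
move_arm --targets "1 -1.65 -0.1 -0.36 0 5.93 0; 1 -1.65 -0.1 -0.36 0 5.93 0; 1 -1.02 0 0.54 0 6 0; 1 -1.02 0 0.54 0 6 0; 1 -1.02 0 0.54 0 6 0"

```text
clock: 9.48
eef_pos: [588.4, 163.9, 197.6]
tool_rot: [3.14, -0.309, 1.695]
force: [1.6, -0.2, -1.1]
width: 85.2
gripper_force: 0.0
```

Emit:
move_arm --targets "1 -1.02 0 0.54 0 6 0; 1 -1.02 0 0.54 0 6 0; 1 -1.02 0 0.54 0 6 0; 1 -1.02 0 0.54 0 6 0; 1 -1.02 0 0.54 0 6 0"

```text
clock: 9.9
eef_pos: [592.1, 132.6, 148.2]
tool_rot: [-3.141, -0.833, 1.693]
force: [0.3, 0.3, -1.0]
width: 85.9
gripper_force: 0.0
```

Emit:
move_arm --targets "1 0 0 0 0 0 0; 1 0 0 0 0 0 0"

```text
clock: 10.07
eef_pos: [590.5, 132.4, 145.4]
tool_rot: [-3.129, -0.829, 1.683]
force: [0.4, 0.8, 0.7]
width: 85.6
gripper_force: 0.0
```

```bash
python3 - <<'E'
from h import *
where(22)
P=pose([589.2,209.8,66],7.1,60,22)
chain((P[0]-75*P[1][:,2],P[1]),P)
E
```

```text
t 10.07 grasp [592.6 116.3 160.3] z-axis [-0.095  0.731 -0.676] yaxis [ 0.993  0.121 -0.008] tilt 47.5 w 85.6 q [ 0.43  0.91 -0.48  1.69 -0.57  0.89  0.62] F [0.4 0.8 0.7]
2 x [-1.06  0.43  2.88] [-0.07  6.25 -0.24]
2 x [ 0.   -0.    3.75] [0. 0. 0.]
```

Emit:
move_arm --targets "1 -1.06 0.43 2.88 0 6.25 -0.2; 1 -1.06 0.43 2.88 0 6.25 -0.2; 1 0 0 0 0 0 0; 1 0 0 0 0 0 0"

```text
clock: 10.4
eef_pos: [592.3, 169.1, 91.7]
tool_rot: [-3.129, -1.05, 1.694]
force: [0.4, -0.1, 1.5]
width: 85.7
gripper_force: 0.0
```

```bash
python3 - <<'E'
from h import *
where(22); w=shot('wrist','pics/w7.png'); c=w["color"]
P=pose([589.2,209.8,66],7.1,60,22); chain(P)
ex=np.array([.992,.124,0]);ey=np.array([-.124,.992,0]);a=np.radians(14)
u=np.array([0,0,np.cos(a)])-ey*np.sin(a); n=ey*np.cos(a)+np.array([0,0,np.sin(a)]); C=np.array([589.2,209.8,66])
print('pred TL TR BR BL',proj(w,[C+x*ex+y*u-4*n for x,y in((-30,60),(30,60),(30,-40),(-30,-40))]).round(0).tolist())
hsv=cv2.cvtColor(c,cv2.COLOR_RGB2HSV)
m=((hsv[...,0]>55)&(hsv[...,0]<95)&(hsv[...,1]>60)).astype(np.uint8); m=cv2.morphologyEx(m,cv2.MORPH_OPEN,np.ones((3,3)))
k,l,s,ce=cv2.connectedComponentsWithStats(m)
for i in range(1,k):
    if s[i,4]>300:
        r=cv2.minAreaRect(np.argwhere(l==i)[:,::-1].astype(np.float32)); print('green',s[i],cv2.boxPoints(r).round(0).tolist())
E
```

```text
t 10.4 grasp [595.  150.2 102.7] z-axis [-0.119  0.859 -0.498] yaxis [ 0.991  0.133 -0.006] tilt 60.2 w 85.7 q [ 0.49  1.13 -0.58  1.64 -0.63  0.9   0.77] F [ 0.4 -0.1  1.5]
2 x [-0.34 -0.05  3.67] [-0.19  0.01  0.24]
pred TL TR BR BL [[258.0, 213.0], [403.0, 213.0], [375.0, 300.0], [283.0, 300.0]]
green [ 306    0  116   80 8358] [[306.0, 79.0], [306.0, 0.0], [421.0, 0.0], [421.0, 79.0]]
green [ 301  162   56   44 2320] [[301.0, 162.0], [356.0, 162.0], [356.0, 205.0], [301.0, 205.0]]
green [ 270  235  114   70 6340] [[270.0, 304.0], [270.0, 235.0], [383.0, 235.0], [383.0, 304.0]]
green [ 496  241   85   45 2800] [[493.0, 278.0], [496.0, 240.0], [583.0, 248.0], [580.0, 286.0]]
```

Emit:
move_arm --targets "1 -0.34 -0.05 2.4 -0.2 0 0.2; 1 -0.34 -0.05 2.4 -0.2 0 0.2; 1 0 0 2.5 0 0 0; 1 0 0 0 0 0 0; 1 0 0 0 0 0 0"

```text
clock: 10.87
eef_pos: [590.2, 228.4, 61.2]
tool_rot: [3.115, -1.042, 1.719]
force: [0.3, -0.1, 0.4]
width: 85.1
gripper_force: 0.0
```

```bash
python3 - <<'E'
from h import *
where(22); chain(pose([589.2,209.8,66],7.1,60,22))
E
```

```text
t 10.87 grasp [592.4 209.5  72.3] z-axis [-0.102  0.858 -0.504] yaxis [0.992 0.125 0.013] tilt 59.7 w 85.1 q [ 0.43  1.18 -0.62  1.68 -0.68  0.75  0.82] F [ 0.3 -0.1  0.4]
1 x [-0.49 -0.33  0.37] [0.29 0.26 0.71]
```

Emit:
move_arm --targets "1 -0.4 -0.33 0.3 0.3 0.2 0.7; 1 0 0 0 0 0 0; -1 0 0 0 0 0 0; -1 0 0 0 0 0 0; -1 0 0 0 0 0 0"

```text
clock: 11.28
eef_pos: [585.5, 225.5, 49.4]
tool_rot: [-3.12, -1.051, 1.67]
force: [-1.2, -5.6, 6.8]
width: 58.8
gripper_force: 62.3
```

Emit:
move_arm --targets "-1 0 0 0 0 0 0; -1 0 0 0 0 0 0; -1 0 0 0 0 0 0; -1 0 0 0 0 0 0; -1 0 0 0 0 0 0"

```text
clock: 11.7
eef_pos: [585.5, 225.4, 49.4]
tool_rot: [-3.119, -1.052, 1.669]
force: [-0.4, -4.8, 6.1]
width: 58.8
gripper_force: 62.3
```

```bash
python3 - <<'E'
from h import *
where(24); p,R=meas(); chain((p+[0,0,75],R))
E
```

```text
t 11.7 grasp [588.1 204.7  61.3] z-axis [-0.107  0.862 -0.496] yaxis [ 0.993  0.117 -0.011] tilt 60.3 w 58.8 q [ 0.43  1.2  -0.61  1.68 -0.68  0.75  0.81] F [-0.4 -4.8  6.1]
2 x [ 3.26 -0.04 -1.86] [0. 0. 0.]
```

Emit:
move_arm --targets "-1 0.8 0 -0.9 0 0 0; -1 1.4 0 -1.6 0 0 0; -1 1.4 0 -1.6 0 0 0; -1 1.4 0 -1.6 0 0 0; -1 0 0 0 0 0 0"

```text
clock: 12.12
eef_pos: [590.4, 200.9, 123.9]
tool_rot: [-3.128, -1.05, 1.676]
force: [0.5, 1.1, -0.8]
width: 58.9
gripper_force: 65.0
```

```bash
python3 - <<'E'
from h import *
where(22)
w=load('pics/wrist0.png'); c=w["color"]
b=(c.max(2)<50).astype(np.uint8); x0,y0=150,120
b=b[y0:300,x0:290]; n,l,s,ce=cv2.connectedComponentsWithStats(b)
i=1+np.argmax(s[1:,4]); m=l==i
h=cv2.convexHull(np.argwhere(m)[:,::-1].astype(np.int32))
ap=cv2.approxPolyDP(h,2.5,True)[:,0]+[x0,y0]
for p in ap: print(p,onz(w,p,36.5))
for f in('wrist0',):
    for y in range(0,180,4): print(y0+y,''.join('#' if m[y,x] else ' ' for x in range(0,140,2)))
E
```

```text
t 12.12 grasp [592.8 181.9 134.8] z-axis [-0.105  0.861 -0.497] yaxis [ 0.993  0.117 -0.007] tilt 60.2 w 58.9 q [ 0.47  1.08 -0.61  1.69 -0.68  0.85  0.74] F [ 0.5  1.1 -0.8]
[271 276] [596.5 -65.4  36.5]
[201 288] [525.  -78.7  36.5]
[197 286] [521.2 -76.6  36.5]
[159 160] [497.2  48.1  36.5]
[158 145] [497.7  61.5  36.5]
[231 128] [565.9  75.5  36.5]
[246 131] [579.2  72.8  36.5]
[277 261] [603.  -49.7  36.5]
120                                                                       
124                                                                       
128                                          ####                         
132                                ##################                     
136                       ###########################                     
140             ######################################                    
144        ############################      #########                    
148     ####################                 ##########                   
152     ##########                           #########                    
156     ##
[... 1918 characters left out ...]
    ##########       
260                                                       ##########      
264                                                       ##########      
268                       ##                        ###############       
272                       ###           ##########################        
276                       #######################################         
280                        ############################                   
284                        ################                               
288                          #                                            
292                                                                       
296
```

```bash
python3 - <<'E'
from h import *
chain(pose([570,40,210],9.5,20),pose([555,-75,210],9.5,0))
E
```

```text
6 x [-1.08 -0.7  -2.55] [ 0.26 -6.7  -0.41]
4 x [-2.91 -0.84 -0.61] [ 0. -5.  0.]
```

Emit:
move_arm --targets "-1 -1.08 -0.7 -2.55 0.26 -6.7 -0.4; -1 -1.08 -0.7 -2.55 0.26 -6.7 -0.4; -1 -1.08 -0.7 -2.55 0.26 -6.7 -0.4; -1 -1.08 -0.7 -2.55 0.26 -6.7 -0.4; -1 -1.08 -0.7 -2.55 0.26 -6.7 -0.4"

```text
clock: 12.53
eef_pos: [570.6, 67.8, 167.9]
tool_rot: [-3.136, -0.461, 1.726]
force: [-0.0, -0.4, -2.3]
width: 58.7
gripper_force: 64.9
```

Emit:
move_arm --targets "-1 -1.08 -0.7 -2.55 0.26 -6.7 -0.4; -1 -2.9 -0.84 -0.6 0 -5 0; -1 -2.9 -0.84 -0.6 0 -5 0; -1 -2.9 -0.84 -0.6 0 -5 0; -1 -2.9 -0.84 -0.6 0 -5 0"

```text
clock: 12.95
eef_pos: [553.0, -74.4, 184.0]
tool_rot: [-3.135, 0.003, 1.739]
force: [-0.9, 1.3, -1.5]
width: 59.0
gripper_force: 64.9
```

Emit:
move_arm --targets "-1 0 0 0 0 0 0; -1 0 0 0 0 0 0; -1 0 0 0 0 0 0"

```text
clock: 13.2
eef_pos: [553.8, -72.1, 183.5]
tool_rot: [-3.135, -0.003, 1.739]
force: [-0.2, -0.1, -1.3]
width: 58.8
gripper_force: 64.9
```

```bash
python3 - <<'E'
from h import *
where(22); w=shot('wrist','pics/w8.png')
P=np.array([[x,y] for x in(-40,40) for y in(-75,75)],float); 
ex=np.array([.985,.17,0]);ey=np.array([-.17,.985,0])
q=proj(w,[np.array([548,-2,36])+x*ex+y*ey for x,y in P]); print(q.round(0).tolist())
c=cv2.imread('pics/w8.png'); x0,y0=np.maximum(q.min(0)-15,0).astype(int); x1,y1=np.minimum(q.max(0)+15,[640,480]).astype(int)
print(x0,y0,x1,y1); k=min(800/(x1-x0),600/(y1-y0)); cv2.imwrite('pics/c8.png',np.clip(cv2.resize(c[y0:y1,x0:x1],None,fx=k,fy=k,interpolation=cv2.INTER_CUBIC).astype(float)*1.7,0,255).astype(np.uint8)); print(k)
E
```

```text
t 13.2 grasp [553.9 -72.1 205.5] z-axis [-0.007  0.002 -1.   ] yaxis [ 0.986  0.168 -0.006] tilt 0.4 w 58.8 q [ 0.07  0.56  0.01  1.82 -0.01  0.77  0.26] F [-0.2 -0.1 -1.3]
[[285.0, 229.0], [279.0, 29.0], [382.0, 229.0], [389.0, 29.0]]
264 13 404 243
2.608695652173913
```

View pics/c8.png

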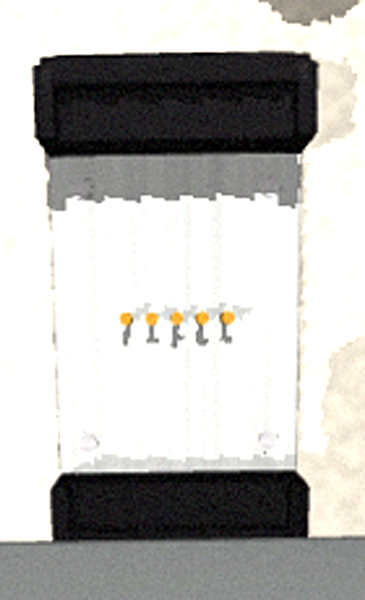

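The empty bed shows clearly: upper block at crop x 36–317 with its outer edge at y≈57, and lower block at x 52–308.

```bash
python3 - <<'E'
from h import *
w=load('pics/w8.png'); f=lambda u,v,z: onz(w,(264+u/2.609,13+v/2.609),z)
print('cam',ray(w,(320,240))[0].round(0))
A=[f(36,100,36.5),f(317,100,36.5),f(308,505,36.5),f(52,505,36.5)]
print(*A, 'w',np.linalg.norm(A[0]-A[1]),np.linalg.norm(A[2]-A[3]))
m1=(A[0]+A[1])/2;m2=(A[2]+A[3])/2; print('mids',m1,m2,'ydir deg',np.degrees(np.arctan2(*(m1-m2)[:2][::-1]))-90)
print('outer top edge',f(176,57,36.5),'lip inner ends upper z36',f(44,148,36.5),f(312,148,36.5),'lower',f(58,475,36.5),f(302,475,36.5))
print('base edges z6',f(51,210,6),f(300,210,6),f(60,465,6),f(296,465,6))
print('pins',f(176,318,6),f(176,318,25))
yd=(m1-m2)/np.linalg.norm(m1-m2)
print('along from top edge: centre', (f(176,57,36.5)-70*yd).round(1))
E
```

```text
cam [542.  -5. 326.]
[497.2  49.7  36.5] [575.   63.   36.5] [596.2 -50.8  36.5] [518.2 -64.2  36.5] w 78.92863865543357 79.1426560079961
mids [536.1   56.35  36.5 ] [557.2 -57.5  36.5] ydir deg 10.499586308155969
outer top edge [534.1  67.3  36.5] lip inner ends upper z36 [501.3  37.4  36.5] [576.2  50.2  36.5] lower [518.7 -54.7  36.5] [592.4 -42.   36.5]
base edges z6 [501.8  23.8   6. ] [579.7  37.1   6. ] [516.4 -56.4   6. ] [595.  -42.9   6. ]
pins [546.7  -2.5   6. ] [546.5  -2.7  25. ]
along from top edge: centre [546.9  -1.5  36.5]
```

```bash
python3 - <<'E'
from h import *
w=load('pics/w8.png'); c=w["color"].astype(int)
for y in range(212,330,6): print(y,''.join('G' if c[y,x,1]>c[y,x,0]+12 else '.' if c[y,x].max()<45 else '#' if c[y,x].max()<115 else ' ' for x in range(200,460,3)))
p,R=meas()
for L in(11,14,17):
  for d in(2,6,10):
    # tool tilt at grasp 60.3, card lean L => card 'up' end dir in tool frame
    a=np.radians(60.3); b=np.radians(L)
    # in (y',z) world at grasp: toolx=(cos60,sin60)?, toolz=(sin60,-cos60)
    tx=np.array([np.cos(a),np.sin(a)]);tz=np.array([np.sin(a),-np.cos(a)]);u=np.array([-np.sin(b),np.cos(b)]);n=np.array([-np.cos(b),-np.sin(b)]) # n=solder normal
    U=R@np.array([u@tx,0,u@tz]);N=R@np.array([n@tx,0,n@tz]);C=p+R@np.array([d*(u@tx),0,-22+d*(u@tz)])
    print(L,d,proj(w,[C+60*U+4*N-30*R[:,1],C+60*U+4*N+30*R[:,1]]).round(1).tolist(),proj(w,[C+60*U-4*N-30*R[:,1],C+60*U-4*N+30*R[:,1]]).round(1).tolist())
E
```

```text
212                             .................................                         #
218                             .................................    ##################    
224 ####################################################################################   
230 ####################################################################################   
236 #####################################################################################  
242 #####################################################################################  
248 ###############################################################.....#########........  
254 #########################################################..##.................#....#   
260 ####################################.#################.............#..............     
266 ####################################################.#..#......................#.      
272   ##############GGGGGGGGGGGGGGGGGGGGGGGGGGGGGGGGGGGGGGGGGGGGGGGGGGGGGGGGGG......       
278    #####GGGGGGGGGGGGGGGGGGGGGGGGGGGGGGGGGGGGGGGGGGGGGGGGGGGGGGGGGGGGGGGGG.....      
[... 681 characters left out ...]
GGGGGGGGGGGGGGGGGG#GGGGGGGGG##GGGGGG.........#####....    
11 2 [[193.8, 248.5], [461.5, 248.6]] [[200.4, 219.7], [454.6, 219.8]]
11 6 [[188.3, 238.6], [467.3, 238.7]] [[195.5, 209.2], [459.7, 209.4]]
11 10 [[182.4, 227.9], [473.6, 228.0]] [[190.3, 197.9], [465.3, 198.0]]
14 2 [[191.4, 261.7], [464.1, 261.8]] [[197.7, 230.7], [457.5, 230.8]]
14 6 [[185.5, 253.1], [470.4, 253.2]] [[192.3, 221.2], [463.1, 221.4]]
14 10 [[179.1, 243.6], [477.2, 243.8]] [[186.6, 210.9], [469.2, 211.0]]
17 2 [[189.1, 275.7], [466.5, 275.7]] [[195.0, 242.7], [460.3, 242.8]]
17 6 [[182.8, 268.5], [473.1, 268.5]] [[189.3, 234.3], [466.4, 234.4]]
17 10 [[175.9, 260.5], [480.5, 260.6]] [[183.0, 225.2], [473.0, 225.3]]
```

```bash
python3 - <<'E'
from h import *
w=load('pics/w8.png'); c=w["color"].astype(int)
for y in range(214,276,4):
    r=c[y].max(1); print(y,'L',r[168:216:2].tolist(),'R',r[436:484:2].tolist())
for x in(230,300,400): print(x,c[212:276:2,x].max(1).tolist())
E
```

```text
214 L [179, 171, 178, 177, 177, 178, 180, 179, 184, 183, 182, 182, 179, 176, 176, 186, 186, 179, 176, 173, 174, 174, 169, 166] R [149, 152, 145, 144, 146, 148, 152, 169, 175, 172, 177, 93, 161, 92, 96, 94, 53, 78, 85, 61, 94, 101, 59, 59]
218 L [178, 174, 182, 176, 174, 173, 179, 179, 182, 181, 174, 172, 176, 176, 180, 180, 181, 170, 174, 178, 180, 177, 170, 170] R [82, 82, 88, 88, 76, 87, 132, 180, 175, 174, 175, 171, 166, 96, 96, 104, 92, 47, 55, 64, 76, 75, 74, 76]
222 L [182, 172, 174, 173, 175, 174, 175, 177, 179, 178, 174, 171, 175, 102, 69, 71, 68, 66, 71, 72, 75, 75, 59, 66] R [81, 83, 82, 78, 75, 75, 66, 192, 177, 180, 176, 179, 113, 103, 100, 95, 96, 78, 69, 84, 62, 54, 145, 151]
226 L [177, 177, 176, 174, 171, 174, 181, 178, 182, 179, 179, 175, 112, 81, 79, 87, 84, 84, 83, 82, 77, 83, 84, 87] R [74, 76, 80, 79, 75, 77, 74, 118, 180, 178, 174, 177, 170, 173, 184, 103, 103, 94, 80, 58, 45, 46, 68, 74]
230 L [171, 169, 171, 178, 177, 175, 181, 178, 184, 180, 171, 178, 76, 84, 84, 83, 83, 80, 86, 84, 84, 81, 85, 85] R [76, 75, 73, 74, 71, 72, 74, 60, 184, 179, 180, 176, 182, 1
[... 2302 characters left out ...]
182, 173, 170, 173, 173, 171, 174, 179, 179, 182]
274 L [173, 177, 170, 172, 172, 175, 176, 181, 178, 176, 170, 177, 178, 171, 171, 172, 174, 176, 186, 43, 50, 54, 50, 50] R [72, 184, 180, 170, 174, 176, 178, 181, 181, 184, 174, 171, 168, 174, 172, 178, 186, 186, 175, 171, 172, 171, 182, 181]
230 [177, 169, 171, 179, 184, 69, 85, 87, 84, 85, 84, 85, 78, 84, 87, 81, 82, 85, 94, 77, 51, 54, 50, 47, 51, 49, 51, 58, 53, 48, 62, 43]
300 [19, 15, 8, 13, 50, 80, 82, 83, 81, 82, 86, 84, 87, 84, 83, 87, 82, 91, 88, 59, 50, 50, 55, 52, 53, 52, 54, 52, 53, 51, 83, 45]
400 [141, 147, 152, 103, 76, 82, 83, 82, 83, 83, 86, 85, 87, 82, 85, 85, 86, 72, 28, 33, 42, 39, 42, 42, 40, 42, 41, 44, 41, 56, 34, 40]
```

The card's end edge in the wrist view (rows 220 and 249, width 265 px) gives a lean at the grasp of 11° and a centre offset of 2 mm. It therefore lies flat at tilt −40.7°.

```bash
python3 - <<'E'
from h import *
chain(pose([547.8,-3.9,95],10,-40.7))
E
```

```text
7 x [1.21 0.08 1.23] [-0.07 -5.84 -0.03]
```

Emit:
move_arm --targets "-1 1.21 0.08 1.23 -0.07 -5.84 0; -1 1.21 0.08 1.23 -0.07 -5.84 0; -1 1.21 0.08 1.23 -0.07 -5.84 0; -1 1.21 0.08 1.23 -0.07 -5.84 0; -1 1.21 0.08 1.23 -0.07 -5.84 0"

```text
clock: 13.67
eef_pos: [550.8, -25.2, 111.9]
tool_rot: [3.138, 0.511, 1.739]
force: [-0.6, 0.7, -2.9]
width: 58.9
gripper_force: 64.9
```

Emit:
move_arm --targets "-1 1.21 0.08 1.23 -0.07 -5.84 0; -1 1.21 0.08 1.23 -0.07 -5.84 0; -1 0 0 0 0 0 0; -1 0 0 0 0 0 0; -1 0 0 0 0 0 0"

```text
clock: 14.08
eef_pos: [550.4, -20.6, 79.3]
tool_rot: [3.139, 0.712, 1.738]
force: [-0.4, -1.7, -0.6]
width: 58.7
gripper_force: 64.9
```

```bash
python3 - <<'E'
from h import *
where(22); chain(pose([547.8,-3.9,95],10,-40.7)); chain(pose([547.8,-3.9,45],10,-40.7))
s=shot('scene','pics/s9.png');d=shot('side','pics/d9.png')
# grey card pixels in the side view: predicted solder face corners
ex=np.array([.985,.174,0]);ey=np.array([-.174,.985,0])
p,R=meas(); C=p-22*R[:,2]+2*ey; print('pred side',proj(d,[C+x*ex+y*ey+[0,0,4] for x,y in((-30,60),(30,60),(30,-60),(-30,-60))]).round(1).tolist(),'scene',proj(s,[C+x*ex+y*ey+[0,0,4] for x,y in((-30,60),(30,60),(30,-60),(-30,-60))]).round(1).tolist())
for n,im in(('s',s),('d',d)):
    hsv=cv2.cvtColor(im["color"],cv2.COLOR_RGB2HSV); m=((hsv[...,0]>60)&(hsv[...,0]<95)&(hsv[...,1]>60)).astype(np.uint8)
    k,l,st,ce=cv2.connectedComponentsWithStats(m)
    for i in range(1,k):
        if st[i,4]>80: print(n,st[i].tolist())
E
```

```text
t 14.08 grasp [548.   -6.5  95.9] z-axis [ 0.111 -0.644 -0.757] yaxis [0.986 0.168 0.002] tilt -40.8 w 58.7 q [-0.81  0.96  0.61  1.96  0.42  0.53 -0.6 ] F [-0.4 -1.7 -0.6]
1 x [ 0.26  0.03 -0.09] [-0.12  0.1  -0.33]
2 x [1.76 0.01 1.85] [-0.06  0.05 -0.17]
pred side [[302.7, 218.6], [331.2, 209.2], [362.5, 249.6], [332.4, 260.5]] scene [[359.9, 215.4], [357.8, 240.1], [280.7, 235.0], [286.4, 210.8]]
s [293, 218, 26, 20, 342]
s [134, 313, 44, 21, 534]
s [461, 363, 29, 37, 823]
d [39, 0, 36, 25, 208]
d [287, 32, 23, 36, 462]
d [254, 83, 18, 24, 265]
d [286, 137, 40, 17, 256]
d [359, 156, 27, 13, 243]
d [315, 215, 42, 43, 951]
d [0, 264, 46, 56, 241]
d [451, 319, 41, 33, 531]
```

Emit:
move_arm --targets "-1 1.18 0 1.23 0 0 -0.1; -1 1.18 0 1.23 0 0 -0.1; -1 1.18 0 1.23 0 0 -0.1; -1 0 0 0 0 0 0; -1 0 0 0 0 0 0"

```text
clock: 14.6
eef_pos: [550.7, -18.2, 29.6]
tool_rot: [3.139, 0.711, 1.74]
force: [-0.5, 0.1, -0.7]
width: 58.3
gripper_force: 64.8
```

```bash
python3 - <<'E'
from h import *
where(22); chain(pose([547.8,-3.9,37],10,-40.7))
E
```

```text
t 14.6 grasp [548.2  -4.1  46.3] z-axis [ 0.112 -0.643 -0.758] yaxis [0.985 0.17  0.002] tilt -40.7 w 58.3 q [-0.8   1.05  0.59  1.95  0.41  0.46 -0.65] F [-0.5  0.1 -0.7]
1 x [ 0.62 -0.03  0.69] [-0.07  0.02 -0.23]
```

Emit:
move_arm --targets "-1 0.35 0 0.38 0 0 -0.2; -1 0.25 0 0.3 0 0 0; -1 0 0 0 0 0 0; -1 0 0 0 0 0 0"

```text
clock: 14.93
eef_pos: [551.4, -17.6, 21.7]
tool_rot: [3.141, 0.714, 1.746]
force: [-1.5, 2.8, 10.8]
width: 59.0
gripper_force: 65.6
```

```bash
python3 - <<'E'
from h import *
where(22)
E
```

```text
t 14.93 grasp [548.9  -3.4  38.3] z-axis [ 0.115 -0.645 -0.756] yaxis [0.985 0.175 0.   ] tilt -40.9 w 59.0 q [-0.8   1.07  0.59  1.95  0.41  0.45 -0.65] F [-1.5  2.8 10.8]
```

```bash
python3 - <<'E'
from h import *
s=read_state(); print(s['torque'],s['force'])
w=shot('wrist','pics/w10.png')
p,R=meas();ex=np.array([.985,.174,0]);ey=np.array([-.174,.985,0]);C=p-22*R[:,2]+2*ey
B0=np.array([546.8,-2,0])
def pr(n,P): print(n,proj(w,P).round(0).tolist())
pr('card top +y corners',[C+x*ex+60*ey+[0,0,4] for x in(-30,30)])
pr('seated card top',[B0+x*ex+60*ey+[0,0,38] for x in(-30,30)])
pr('stop inner/outer top',[B0+y*ey+[0,0,36.5] for y in(64,70)]); pr('lips top',[B0+x*ex+50*ey+[0,0,36.5] for x in(-40,-34,34,40)])
c=w["color"].astype(int)
for x in(230,320,400): print(x,[int(v) for v in c[0:300:5,x].max(1)])
E
```

```text
[-0.53649478 -0.2738621  -0.02452367] [-1.50902057  2.81620449 10.82496003]
card top +y corners [[192.0, 251.0], [463.0, 251.0]]
seated card top [[188.0, 235.0], [451.0, 236.0]]
stop inner/outer top [[319.0, 220.0], [319.0, 202.0]]
lips top [[163.0, 252.0], [186.0, 252.0], [454.0, 253.0], [477.0, 253.0]]
230 [150, 146, 148, 147, 157, 154, 155, 161, 162, 162, 159, 158, 163, 113, 120, 111, 112, 110, 109, 112, 26, 9, 18, 15, 12, 17, 13, 16, 16, 15, 18, 8, 10, 15, 18, 18, 11, 11, 18, 15, 13, 17, 13, 11, 44, 67, 65, 64, 52, 61, 55, 59, 54, 54, 75, 74, 58, 59, 59, 57]
320 [152, 157, 148, 150, 150, 140, 144, 148, 147, 151, 152, 151, 157, 114, 116, 113, 96, 108, 102, 101, 16, 13, 13, 17, 10, 14, 19, 10, 12, 17, 21, 15, 8, 19, 19, 15, 17, 15, 11, 12, 11, 6, 15, 10, 64, 67, 68, 62, 55, 56, 57, 58, 60, 55, 56, 54, 61, 58, 50, 55]
400 [242, 242, 238, 198, 99, 103, 99, 106, 105, 103, 112, 109, 108, 101, 102, 102, 108, 106, 105, 100, 18, 17, 15, 7, 18, 9, 19, 15, 18, 11, 16, 9, 10, 18, 20, 18, 17, 12, 15, 13, 14, 19, 17, 15, 67, 66, 66, 62, 51, 53, 58, 55, 52, 54, 57, 55, 53, 54, 72, 77]
```

```bash
python3 - <<'E'
from h import *
w=load('pics/w10.png'); c=w["color"].astype(int)
for y in range(206,276,4):
    r=c[y].max(1); print(y,'L',r[150:220:3].tolist(),'R',r[430:490:3].tolist())
p,R=meas();ex=np.array([.985,.174,0]);ey=np.array([-.174,.985,0])
for a in(-5,-2.5,0,2.5):   # extra rotation: + = +y end higher
  for d in(2,5):
    t=np.radians(a);u=ey*np.cos(t)+np.array([0,0,np.sin(t)]);n=-ey*np.sin(t)+np.array([0,0,np.cos(t)]);C=p-22*R[:,2]+d*ey
    print(a,d,'top',proj(w,[C+x*ex+60*u+4*n for x in(-30,30)]).round(0).tolist(),'bot',proj(w,[C+x*ex+60*u-4*n for x in(-30,30)]).round(0).tolist())
E
```

```text
206 L [10, 14, 18, 15, 11, 9, 15, 11, 18, 8, 16, 11, 17, 8, 6, 20, 20, 23, 19, 11, 13, 10, 12, 19] R [16, 16, 20, 11, 15, 17, 13, 11, 14, 15, 17, 8, 7, 14, 9, 10, 16, 14, 15, 14]
210 L [16, 17, 14, 11, 18, 11, 11, 14, 21, 21, 9, 15, 19, 17, 15, 13, 10, 14, 0, 14, 16, 14, 7, 17] R [15, 12, 13, 16, 11, 6, 13, 12, 14, 8, 19, 12, 18, 13, 13, 19, 9, 18, 16, 16]
214 L [12, 19, 11, 17, 10, 13, 13, 17, 15, 12, 8, 15, 9, 14, 11, 7, 18, 17, 11, 14, 10, 12, 11, 19] R [10, 14, 8, 11, 13, 12, 14, 12, 11, 11, 12, 8, 15, 8, 23, 14, 9, 13, 8, 15]
218 L [16, 12, 3, 15, 17, 5, 12, 11, 15, 12, 17, 16, 12, 4, 9, 14, 12, 12, 12, 12, 12, 15, 10, 16] R [2, 7, 7, 11, 13, 13, 11, 11, 16, 18, 13, 13, 13, 12, 8, 15, 12, 9, 18, 11]
222 L [17, 19, 17, 10, 9, 7, 11, 4, 14, 10, 11, 11, 16, 17, 14, 63, 67, 67, 67, 70, 65, 65, 65, 64] R [68, 65, 64, 64, 61, 66, 69, 8, 1, 9, 16, 8, 12, 14, 15, 8, 12, 19, 18, 14]
226 L [11, 20, 14, 10, 11, 8, 9, 11, 12, 10, 10, 14, 8, 20, 9, 65, 70, 65, 65, 65, 68, 65, 64, 67] R [65, 69, 65, 64, 60, 68, 65, 30, 12, 8, 12, 18, 14, 12, 13, 12, 16, 0, 13, 14]
230 L [11, 13, 15, 14, 20, 1
[... 2382 characters left out ...]
245, 244, 243, 244, 245, 247, 247, 245, 244, 247, 244, 243, 247]
-5 2 top [[196.0, 231.0], [458.0, 231.0]] bot [[203.0, 206.0], [451.0, 206.0]]
-5 5 top [[192.0, 224.0], [462.0, 224.0]] bot [[200.0, 198.0], [454.0, 198.0]]
-2.5 2 top [[194.0, 241.0], [461.0, 241.0]] bot [[201.0, 213.0], [453.0, 214.0]]
-2.5 5 top [[190.0, 233.0], [465.0, 234.0]] bot [[197.0, 206.0], [457.0, 206.0]]
0 2 top [[192.0, 251.0], [463.0, 251.0]] bot [[198.0, 222.0], [456.0, 222.0]]
0 5 top [[188.0, 244.0], [467.0, 244.0]] bot [[195.0, 214.0], [460.0, 214.0]]
2.5 2 top [[190.0, 262.0], [465.0, 262.0]] bot [[196.0, 231.0], [458.0, 231.0]]
2.5 5 top [[185.0, 255.0], [470.0, 255.0]] bot [[192.0, 223.0], [462.0, 223.0]]
```

The card's +y end is already seated behind the stop, with its top edge at row 236 as predicted for a seated card. The −y end is about 3.7° high, so I'll rotate it level while lowering.

```bash
python3 - <<'E'
from h import *
p,R=meas(); g=p-22*R[:,2]
chain(pose([g[0],g[1],34.6],10,-37.2))
E
```

```text
1 x [ 0.39 -0.    0.28] [0.05 3.73 0.04]
```

Emit:
move_arm --targets "-1 0.2 0 0.14 0 1.85 0; -1 0.2 0 0.14 0 1.85 0; -1 0 0 0 0 0 0; -1 0 0 0 0 0 0"

```text
clock: 15.32
eef_pos: [551.8, -17.5, 19.5]
tool_rot: [3.14, 0.652, 1.744]
force: [-2.4, 8.3, 27.3]
width: 58.8
gripper_force: 69.2
```

```bash
python3 - <<'E'
from h import *
where(22); print(read_state()['torque'])
w=shot('wrist','pics/w11.png'); c=w["color"].astype(int)
for x in(230,320,400): print(x,[int(v) for v in c[200:270:2,x].max(1)])
B0=np.array([546.8,-2,0]);ex=np.array([.985,.174,0]);ey=np.array([-.174,.985,0])
print('seated top edge',proj(w,[B0+x*ex+60*ey+[0,0,38] for x in(-30,30)]))
for y in (230,240,250,260): print(y,c[y].max(1)[170:215:3].tolist(),c[y].max(1)[435:480:3].tolist())
E
```

```text
t 15.32 grasp [549.4  -4.4  37. ] z-axis [ 0.106 -0.597 -0.795] yaxis [0.985 0.174 0.001] tilt -37.4 w 58.8 q [-0.75  1.03  0.56  1.96  0.41  0.42 -0.62] F [-2.4  8.3 27.3]
[-2.01635246  0.14650889 -0.29285625]
230 [25, 16, 15, 11, 53, 61, 61, 60, 65, 64, 62, 64, 70, 63, 59, 55, 56, 59, 62, 59, 57, 61, 61, 55, 58, 59, 57, 59, 57, 49, 52, 52, 56, 51, 59]
320 [10, 14, 16, 20, 68, 60, 67, 61, 66, 62, 62, 68, 73, 64, 55, 59, 58, 60, 61, 61, 54, 59, 58, 57, 60, 60, 59, 55, 55, 55, 52, 53, 55, 49, 53]
400 [12, 10, 16, 54, 66, 60, 59, 66, 62, 61, 63, 69, 66, 60, 58, 62, 56, 51, 56, 60, 57, 62, 56, 61, 57, 58, 55, 59, 55, 55, 50, 56, 57, 55, 55]
seated top edge [[187.16148574 223.5570441 ]
 [447.89933823 223.34506153]]
230 [10, 17, 8, 17, 10, 76, 160, 156, 155, 110, 60, 53, 59, 56, 59] [58, 59, 52, 60, 57, 10, 6, 16, 7, 15, 18, 17, 16, 24, 43]
240 [14, 11, 10, 9, 70, 160, 158, 150, 152, 147, 158, 51, 62, 59, 54] [59, 63, 58, 181, 144, 23, 20, 14, 6, 17, 15, 13, 6, 127, 115]
250 [154, 159, 155, 160, 163, 168, 163, 158, 156, 154, 155, 155, 97, 58, 57] [60, 60, 117, 109, 110, 111, 109, 113, 110, 126, 153, 150, 233, 244, 243]
260 [161, 157, 160, 152, 148, 145, 155, 156, 152, 156, 163, 162, 164, 159, 54] [65, 114, 111, 154, 155, 148, 147, 154, 153, 158, 156, 249, 248, 248, 247]
```

```bash
python3 - <<'E'
from h import *
w=load('pics/w11.png')
for z,r in((36.5,206.5),(38,226),(38.6,226)): 
    P=onz(w,(319,r),z); print(z,r,P,(P-[546.8,-2,0])@[-.174,.985,0])
d=shot('side','pics/d11.png'); s=shot('scene','pics/s11.png')
ex=np.array([.985,.174,0]);ey=np.array([-.174,.985,0]);B0=np.array([546.8,-2,0])
for z in(38,44.5): print('z',z,'side -y corners',proj(d,[B0+x*ex-60*ey+[0,0,z] for x in(-30,30)]).round(1).tolist(),'scene',proj(s,[B0+x*ex-60*ey+[0,0,z] for x in(30,-30)]).round(1).tolist())
def dump(im,x0,x1,y0,y1):
    c=im["color"][y0:y1,x0:x1].astype(int)
    for y in range(0,y1-y0,2): print(y0+y,''.join('G' if v[1]>v[0]+12 else '.' if v.max()<42 else '#' if v.max()<120 else ' ' for v in c[y]))
print('side x0=315');dump(d,315,375,255,305); print('scene x0=275'); dump(s,275,335,235,290)
E
```

```text
36.5 206.5 [536.   61.2  36.5] 64.13119999999999
38 226 [536.9  56.2  38. ] 59.0496
38.6 226 [536.8  56.9  38.6] 59.756499999999996
z 38 side -y corners [[330.1, 283.6], [359.0, 272.8]] scene [[285.1, 264.1], [290.4, 239.6]]
z 44.5 side -y corners [[330.2, 281.2], [359.2, 270.4]] scene [[284.9, 261.2], [290.2, 236.8]]
side x0=315
255 ###.G#GGGGGGGGGGGGGGGGGGGGGGGG###.####.#                    
257 ####GGGGGGGGGGGGGGGGGGGGGGGGGGGGG#####.#                    
259 ####.GGGGGGGGGGGGGGGGGGGGGGGGGGGGG####    ###               
261 .####GGGGGGGGGGGGGGGGGGGGGGGGGGGGGGG##  ######              
263 .####.#GGGGGGGGGGGGGGGGGGGGGGGGGGGGG###########             
265 ..######GGGGGGGGGGGGGGGGGGGGGGGGGGGGGG##########            
267 ..#######GGGGGGGGGGGGGGGGGGGGGGGGGGGGGGG###### ###          
269 ...##### #GGGGGGGGGGGGGGGGGGGGGGGGGGGGGGG#####.## #         
271 ############GGGGGGGGGGGGGGGGGGGGGGGG#########....#          
273 #############GGGGGGGGGGGGGGGGGG##########  ###....#         
275 ############ ##GGGGGGGGGG############ #######.......#       
277 ############## #GGGG####################.........
[... 1989 characters left out ...]
#########.######################.#..###..##..##.#.
271 #######################################.##..###.##...#####.#
273 ####.###.##################################...#.#.##########
275 ##########.################################.#.#.############
277 #####.##.#.#######.#########################################
279 #################.#       ##################################
281 ##############.##.#        #################################
283 #######.#####.########### #  ###############################
285               ##   #########################################
287                             # #################  ###########
289                                ##############       ########
```

The same-image check puts the +y gap at 5 mm and the −y corner at seated height (z = 38), so the card is down at both ends. I'll ease the pressure and release.

Emit:
move_arm --targets "-1 -0.1 0 -0.13 0 0 0; -1 0 0 0 0 0 0; 1 0 0 0 0 0 0; 1 0 0 0 0 0 0; 1 0 0 0 0 0 0"

```text
clock: 15.88
eef_pos: [550.0, -15.5, 16.0]
tool_rot: [-3.139, 0.647, 1.749]
force: [-0.0, 0.3, 0.3]
width: 85.4
gripper_force: 0.0
```

Emit:
move_arm --targets "1 0 0 0 0 0 0; 1 0 0 0 0 0 0; 1 0 0 -2 0 0 0; 1 0 0 -3 0 0 0; 1 0 0 -3 0 0 0"

```text
clock: 16.3
eef_pos: [540.4, 31.6, 79.3]
tool_rot: [-3.134, 0.649, 1.751]
force: [0.5, 0.7, -0.2]
width: 85.3
gripper_force: 0.0
```

```bash
python3 - <<'E'
from h import *
where(22); chain(pose([540,-60,260],10,0))
E
```

```text
t 16.3 grasp [538.2  44.7  96.9] z-axis [ 0.101 -0.596 -0.796] yaxis [ 0.985  0.175 -0.006] tilt -37.2 w 85.3 q [-0.82  0.91  0.53  1.93  0.38  0.59 -0.6 ] F [ 0.5  0.7 -0.2]
6 x [-2.41 -0.28 -1.93] [-0.05  6.2   0.03]
```

Emit:
move_arm --targets "1 -1.0 0 -3.4 0 0 0; 1 -2.4 -0.28 -1.9 0 6.2 0; 1 -2.4 -0.28 -1.9 0 6.2 0; 1 -2.4 -0.28 -1.9 0 6.2 0; 1 -2.4 -0.28 -1.9 0 6.2 0"

```text
clock: 16.72
eef_pos: [537.6, -4.8, 226.1]
tool_rot: [-3.141, 0.211, 1.752]
force: [1.7, -0.2, -2.5]
width: 85.5
gripper_force: 0.0
```

Emit:
move_arm --targets "1 -2.4 -0.28 -1.9 0 6.2 0; 1 -2.4 -0.28 -1.9 0 6.2 0; 1 0 0 0 0 0 0; 1 0 0 0 0 0 0"

```text
clock: 17.05
eef_pos: [539.4, -55.2, 270.1]
tool_rot: [-3.141, 0.003, 1.733]
force: [-1.0, 1.3, -0.3]
width: 85.1
gripper_force: 0.0
```

```bash
python3 - <<'E'
from h import *
where(22); w=shot('wrist','pics/w12.png'); c=w["color"].astype(int)
ex=np.array([.985,.174,0]);ey=np.array([-.174,.985,0]);B0=np.array([546.8,-2,0])
cor=[(-30,60),(30,60),(30,-60),(-30,-60)]
q=proj(w,[B0+x*ex+y*ey+[0,0,38] for x,y in cor]); print(q.round(1).tolist())
# card mask: grey/green, inside black blocks
hsv=cv2.cvtColor(w["color"],cv2.COLOR_RGB2HSV); x0,y0=(q.min(0)-25).astype(int);x1,y1=(q.max(0)+25).astype(int)
m=np.zeros((480,640),np.uint8); g=((hsv[...,0]>55)&(hsv[...,0]<95)&(hsv[...,1]>60)); m[y0:y1,x0:x1]=g[y0:y1,x0:x1]
m=cv2.morphologyEx(m,cv2.MORPH_OPEN,np.ones((5,5)))
ys,xs=np.nonzero(m); P=np.array([onz(w,p,38)[:2] for p in cv2.convexHull(np.c_[xs,ys].astype(np.int32))[:,0]],np.float32); r=cv2.minAreaRect(P); print('green rect',np.round(r[0],1),np.round(r[1],1),r[2])
for y in range(max(y0,0),y1,4): print(y,''.join('G' if g[y,x] else '.' if c[y,x].max()<42 else '#' if c[y,x].max()<110 else ' ' for x in range(x0,x1,2)))
E
```

```text
t 17.05 grasp [539.4 -55.1 292.1] z-axis [ 0.    -0.003 -1.   ] yaxis [ 0.987  0.162 -0.   ] tilt -0.2 w 85.1 q [-0.04  0.43  0.13  1.77 -0.07  0.94  0.28] F [-1.   1.3 -0.3]
[[309.2, 89.9], [371.4, 89.3], [369.1, 211.0], [311.7, 211.7]]
green rect [548.  -2.] [50.4 95.8] 10.091933250427246
64                                               ##        
68                                                         
72                                                         
76                  # ################...........#         
80         #............................G....G......       
84        #.................G..................G....       
88        #.......G...........G..G....G.G..........#       
92        #.G..G.###############################...#       
96        #..G.G.###############################...#       
100        #......###############################...#       
104         #..##.##GGGGGGGGGGGGGGGGGGGGGGGGGG####          
108         ########GGGGGGGGGGGGGGGGGGGGGGGGGG#####         
112         ########GGG##GGGGG GGGGG GGGGG GGG#####         
116         ### # ##GGGG
[... 1084 characters left out ...]
        ###GGGGGGGGGGGGGGGGGGGGGGGGG## #          
192                ##GGG GGGGG GGGGG#GGGGGGGG#####          
196               ###GGGGGGGGGGGGGGGGGGGGGGGG#####          
200           .....##GGGGGGGGGGGGGG#############...         
204          #...G.#############################..G.        
208           .....############################.....        
212           ..G....G.GG.....G......G.....G....G...        
216           ..G.............G...................G.        
220           .............GG.....G................         
224           ###################################           
228           ###################################           
232            ###   ##    #    ##    #
```

The card is seated solder side up: centre (548, −2) against bed (547, −2), yaw 10.1°, with black lip visible all round. Next is the isolator.

```bash
python3 - <<'E'
from h import *
d=load('pics/side0.png'); a,b=onz(d,(337,381),87),onz(d,(373,353),87); print(a,b,np.degrees(np.arctan2(*(b-a)[:2][::-1])), 'orange',onz(d,(258,405),60))
chain(pose([505,-310,260],10,0))
E
```

```text
[ 467.1 -291.2   87. ] [ 535.1 -260.1   87. ] 24.577126800677828 orange [ 349.3 -280.5   60. ]
7 x [-3.57 -1.11  0.44] [-0.02  0.01 -0.04]
```

Emit:
move_arm --targets "1 -3.57 -1.11 0.44 0 0 0; 1 -3.57 -1.11 0.44 0 0 0; 1 -3.57 -1.11 0.44 0 0 0; 1 -3.57 -1.11 0.44 0 0 0; 1 -3.57 -1.11 0.44 0 0 0"

```text
clock: 17.52
eef_pos: [515.9, -230.5, 245.2]
tool_rot: [-3.136, -0.001, 1.754]
force: [1.5, -0.0, 0.1]
width: 85.4
gripper_force: 0.0
```

Emit:
move_arm --targets "1 -3.57 -1.11 0.44 0 0 0; 1 -3.57 -1.11 0.44 0 0 0; 1 0 0 0 0 0 0; 1 0 0 0 0 0 0"

```text
clock: 17.85
eef_pos: [505.9, -306.3, 236.3]
tool_rot: [-3.135, -0.001, 1.747]
force: [0.3, 0.8, 0.1]
width: 85.2
gripper_force: 0.0
```

```bash
python3 - <<'E'
from h import *
where(19); w=shot('wrist','pics/w13.png'); c=w["color"].astype(int)
q=proj(w,[503,-268,70])[0]; print(q, 'cam',ray(w,(320,240))[0].round(0))
x0,y0=(q-90).astype(int);x1,y1=(q+90).astype(int); x0=max(x0,0);y0=max(y0,0);y1=min(y1,480)
print(x0,y0)
for y in range(y0,y1,4): print(y,''.join('.' if c[y,x].max()<35 else 'o' if c[y,x,0]>c[y,x,2]+60 else '#' if c[y,x].max()<80 else '+' if c[y,x].max()<120 else ' ' for x in range(x0,min(x1,640),2)))
m=np.zeros((480,640),np.uint8); m[y0:y1,x0:x1]=(c[y0:y1,x0:x1].max(2)<35)
k,l,s,ce=cv2.connectedComponentsWithStats(m)
for i in range(1,k):
    if s[i,4]>200: r=cv2.minAreaRect(np.argwhere(l==i)[:,::-1].astype(np.float32)); print(s[i],np.round(r[0],1),np.round(r[1],1),r[2])
E
```

```text
t 17.85 grasp [ 506.  -306.3  255.3] z-axis [-0.007 -0.001 -1.   ] yaxis [ 0.984  0.176 -0.007] tilt -0.4 w 85.2 q [ 0.4   0.54  0.15  1.68 -0.09  0.93  0.76] F [0.3 0.8 0.1]
[330.56417783 173.04052837] cam [ 494. -239.  379.]
240 83
83                                                                                           
87                                                                                           
91                                                                                           
95                                                                                           
99                                                                                           
103                                                                   +++ +++                 
107                                                      +  +++###++#+++++++++                
111                                              ++ ++####++++++++++#+++++++++                
115                                        +++###+++++++++++++++ + +##++++++++                
119 +++++       
[... 2773 characters left out ...]
##                                                          
239                                                                                           
243                                                                                           
247                                                                                           
251                                                                                           
255                                                                                           
259                                                                                           
[ 290  138   81   59 2911] [330.3 170.7] [63. 65.] 39.559669494628906
```

```bash
python3 - <<'E'
from h import *
w=load('pics/w13.png'); c=w["color"].astype(int)
m=np.zeros((480,640),bool); m[135:200,285:385]=c[135:200,285:385].max(2)<35
L=[];Rr=[]
for x in range(290,304): L.append((x,np.nonzero(m[:,x])[0]))
for x in range(360,380): Rr.append((x,np.nonzero(m[:,x])[0]))
for x,r in L[::2]+Rr[::2]: print(x,r.min() if len(r) else None,r.max() if len(r) else None,len(r))
for p in[(292,174),(375,165),(333.5,169.5)]: print(p,onz(w,p,87))
a=onz(w,(292,174),87);b=onz(w,(375,165),87);print(np.linalg.norm(a-b),np.degrees(np.arctan2(*(b-a)[:2][::-1])))
# box top corners z=45 (visible): approx from dump
for p in[(270,131),(376,105),(395,200),(300,233)]: print(p,onz(w,p,45),onz(w,p,0))
E
```

```text
290 170 171 2
292 168 181 14
294 166 182 17
296 166 182 17
298 166 182 17
300 165 182 18
302 160 181 22
360 158 174 13
362 157 174 14
364 158 173 12
366 158 173 12
368 160 173 10
370 163 172 9
372 None None 0
374 None None 0
376 None None 0
378 None None 0
(292, 174) [ 472.5 -272.5   87. ]
(375, 165) [ 535.8 -253.9   87. ]
(333.5, 169.5) [ 504.3 -263.3   87. ]
65.97613204788527 16.374837799198893
(270, 131) [ 444.3 -243.4   45. ] [ 437.6 -244.     0. ]
(376, 105) [ 531.9 -205.4   45. ] [ 537.  -200.9    0. ]
(395, 200) [ 566.8 -284.    45. ] [ 576.6 -290.     0. ]
(300, 233) [ 485.4 -330.8   45. ] [ 484.2 -343.2    0. ]
```

```bash
python3 - <<'E'
from h import *
chain(pose([503.5,-264,135],-73.6,0,19),pose([503.5,-264,78],-73.6,0,19))
E
```

```text
13 x [ 0.28 -0.18  0.93] [-0.03  0.01  6.45]
2 x [0.   0.   2.85] [0. 0. 0.]
```

Emit:
move_arm --targets "1 0.28 -0.18 0.93 0 0 6.45; 1 0.28 -0.18 0.93 0 0 6.45; 1 0.28 -0.18 0.93 0 0 6.45; 1 0.28 -0.18 0.93 0 0 6.45; 1 0.28 -0.18 0.93 0 0 6.45"

```text
clock: 18.32
eef_pos: [499.3, -288.2, 190.7]
tool_rot: [-3.138, 0.001, 1.185]
force: [0.8, 0.3, 0.0]
width: 85.3
gripper_force: 0.0
```

Emit:
move_arm --targets "1 0.28 -0.18 0.93 0 0 6.45; 1 0.28 -0.18 0.93 0 0 6.45; 1 0.28 -0.18 0.93 0 0 6.45; 1 0.28 -0.18 0.93 0 0 6.45; 1 0.28 -0.18 0.93 0 0 6.45"

```text
clock: 18.73
eef_pos: [499.9, -271.7, 144.1]
tool_rot: [-3.139, 0.003, 0.622]
force: [0.1, 0.0, 0.0]
width: 85.5
gripper_force: 0.0
```

Emit:
move_arm --targets "1 0.28 -0.18 0.93 0 0 6.45; 1 0.28 -0.18 0.93 0 0 6.45; 1 0.28 -0.18 0.93 0 0 6.45; 1 0 0 0 0 0 0; 1 0 0 0 0 0 0"

```text
clock: 19.15
eef_pos: [503.9, -264.0, 116.3]
tool_rot: [-3.14, 0.005, 0.292]
force: [0.8, -0.1, 0.1]
width: 85.1
gripper_force: 0.0
```

```bash
python3 - <<'E'
from h import *
where(19); chain(pose([503.5,-264,79],-73.6,0,19))
w=shot('wrist','pics/w14.png'); c=w["color"].astype(int)
q=proj(w,[503.5,-264,87])[0]; print(q)
x0,y0,x1,y1=[int(max(v,0)) for v in(q[0]-70,q[1]-60,q[0]+70,min(q[1]+60,480))]
print(x0,y0)
for y in range(y0,y1,5): print(y,''.join('.' if c[y,x].max()<30 else '#' if c[y,x].max()<80 else ' ' for x in range(x0,x1,3)))
print(proj(w,[[503.5+s*32*.959,-264+s*32*.282,87] for s in(-1,1)]))
E
```

```text
t 19.15 grasp [ 504.  -264.   135.3] z-axis [-0.005  0.    -1.   ] yaxis [ 0.288 -0.958 -0.002] tilt 0.3 w 85.1 q [ 0.13  0.72  0.49  1.86 -0.5   0.69 -0.37] F [ 0.8 -0.1  0.1]
2 x [-0.01 -0.    2.82] [-0.05  0.14  0.17]
[321.18851735 277.30589611]
251 217
217                    ...........##########       
222           #     .................######        
227               .........  ..........#####       
232             #..........  ...........###        
237            #...........  ............##        
242            ............  .............#        
247           #............  .............##       
252 #         .............  ..............      ##
257           .............  .............#########
262           .............  .............#########
267           #............  .............#########
272            ..........................##########
277             .........................##########
282              ......................############
287                ................... ############
292                  ..............### ############
297                     #.......###########  #  ###
302    #                ........##########      #  
307                     #.......   ##  ###         
312       ##            #.......            #      
317                     #.......                   
322                      .......                   
327                      .......                   
332                      .......                   
[[320.90431848 333.13193235]
 [321.51211663 215.38256022]]
```

```bash
python3 - <<'E'
from h import *
w=load('pics/w14.png'); c=w["color"].astype(int)
for y in range(150,420,8): print(y,''.join('.' if c[y,x].max()<30 else '#' if c[y,x].max()<80 else ' ' for x in range(250,410,3)))
for P in([503.5,-264],[505,-269]): print(proj(w,[P+[53],P+[87]]).round(0).tolist())
print([int(v) for v in c[262,300:370,:].max(1)])
E
```

```text
150                                                       
158                                                       
166                                                       
174                       ###..#.##################       
182   ####.######################             #   #   #   
190 ### #            #     #                     # #   ## 
198                         #                  #   #  ### 
206                   #     # #####  #             ## # ##
214                      .......############       # #    
222                 .................######        #      
230              #.........# ...........####       #      
238             ...........# ............###        #     
246            ............. .............##       ##     
254           .............. ..............#  #######    #
262           #............. ..............##########     
270            .............#.............###########     
278             ......................... ###########     
286                ...................################    
294                    ............###
[... 531 characters left out ...]
                    
374 ############################  #                       
382 ############################   # ##                   
390 ############################     #                    
398                                     #                 
406    ..............              ##..............       
414  #..............................................#    #
[[322.0, 256.0], [321.0, 277.0]]
[[330.0, 256.0], [332.0, 277.0]]
[15, 18, 13, 10, 16, 11, 13, 10, 14, 7, 9, 16, 16, 11, 18, 15, 17, 13, 13, 0, 184, 181, 180, 193, 40, 7, 11, 7, 16, 12, 14, 15, 14, 1, 10, 8, 12, 11, 9, 8, 3, 10, 0, 5, 6, 12, 8, 9, 6, 5, 2, 2, 11, 11, 8, 11, 7, 3, 5, 11, 12, 9, 14, 12, 6, 55, 72, 75, 72, 70]
```

The bar is exactly where predicted: centre x ≈ 322, ends at rows 214 and 334. I'll descend and grip it.

Emit:
move_arm --targets "1 0 0 1.9 0 0 0; 1 0 0 1.9 0 0 0; 1 0 0 1.8 0 0 0; 1 0 0 0 0 0 0; 1 0 0 0 0 0 0"

```text
clock: 19.62
eef_pos: [503.0, -267.1, 61.2]
tool_rot: [-3.141, 0.004, 0.286]
force: [0.6, -0.9, -0.5]
width: 85.7
gripper_force: 0.0
```

Emit:
move_arm --targets "-1 0 0 0 0 0 0; -1 0 0 0 0 0 0; -1 0 0 0 0 0 0; -1 0 0 0 0 0 0; -1 0 0 0 0 0 0"

```text
clock: 20.03
eef_pos: [503.4, -267.6, 61.6]
tool_rot: [3.14, 0.003, 0.285]
force: [0.2, 0.0, -0.6]
width: 25.5
gripper_force: 0.0
```

Emit:
move_arm --targets "-1 0 0 0 0 0 0; -1 0 0 0 0 0 0; -1 0 0 0 0 0 0; -1 0 0 0 0 0 0; -1 0 0 0 0 0 0"

```text
clock: 20.45
eef_pos: [502.2, -263.7, 61.4]
tool_rot: [-3.135, 0.004, 0.286]
force: [-2.2, 8.4, 9.7]
width: 10.7
gripper_force: 59.4
```

```bash
python3 - <<'E'
from h import *
where(19); print(read_state()['torque'])
E
```

```text
t 20.45 grasp [ 502.3 -263.8   80.4] z-axis [-0.006  0.005 -1.   ] yaxis [ 0.282 -0.959 -0.006] tilt 0.4 w 10.7 q [ 0.17  0.8   0.42  1.89 -0.56  0.59 -0.32] F [-2.2  8.4  9.7]
[1.46540781 0.67340946 0.03381196]
```

Emit:
move_arm --targets "-1 0 -0.3 0 0 0 5; -1 0 0 0 0 0 6; -1 0 0 0 0 0 6; -1 0 0 0 0 0 6; -1 0 0 0 0 0 6"

```text
clock: 20.87
eef_pos: [502.2, -263.4, 61.5]
tool_rot: [3.141, 0.004, -0.226]
force: [-1.2, 2.4, 3.9]
width: 10.8
gripper_force: 59.3
```

Emit:
move_arm --targets "-1 0 0 0 0 0 6; -1 0 0 0 0 0 6; -1 0 0 0 0 0 6; -1 0 0 0 0 0 6; -1 0 0 0 0 0 6"

```text
clock: 21.28
eef_pos: [502.3, -263.2, 61.5]
tool_rot: [3.14, 0.003, -0.749]
force: [-1.5, 2.8, 4.0]
width: 11.2
gripper_force: 59.3
```

```bash
python3 - <<'E'
from h import *
where(19); print(read_state()['torque'],read_state()['tool_rot'])
E
```

```text
t 21.28 grasp [ 502.4 -263.2   80.5] z-axis [-0.003  0.001 -1.   ] yaxis [-0.681 -0.732  0.002] tilt 0.2 w 11.2 q [ 0.01  0.87  0.7   1.89 -0.86  0.71 -1.09] F [-1.5  2.8  4. ]
[0.67264792 0.1784765  0.17347375] [ 3.14004525  0.00325949 -0.74922382]
```

Emit:
move_arm --targets "-1 0 0 0 0 0 6; -1 0 0 0 0 0 6; -1 0 0 0 0 0 6; -1 0 0 0 0 0 4; -1 0 0 0 0 0 0"

```text
clock: 21.7
eef_pos: [502.4, -263.2, 61.4]
tool_rot: [3.138, 0.002, -1.128]
force: [-1.6, 2.0, 6.4]
width: 10.8
gripper_force: 61.3
```

Emit:
move_arm --targets "-1 0 0 0 0 0 3; -1 0 0 0 0 0 0; -1 0 0 0 0 0 0"

```text
clock: 21.95
eef_pos: [502.4, -263.2, 61.5]
tool_rot: [3.138, 0.002, -1.174]
force: [-1.9, 1.7, 6.2]
width: 11.0
gripper_force: 77.2
```

```bash
python3 - <<'E'
from h import *
where(19); print(read_state()['torque'],read_state()['tool_rot'])
E
```

```text
t 21.95 grasp [ 502.5 -263.2   80.5] z-axis [-0.005  0.    -1.   ] yaxis [-0.922 -0.386  0.004] tilt 0.3 w 11.0 q [-0.04  0.92  0.8   1.89 -0.95  0.77 -1.43] F [-1.9  1.7  6.2]
[0.54653205 0.26116804 1.57102028] [ 3.13754145e+00  2.08590651e-03 -1.17437555e+00]
```

Emit:
move_arm --targets "-1 0 0 0 0 0 2.5; -1 0 0 0 0 0 0; -1 0 0 0 0 0 0"

```text
clock: 22.2
eef_pos: [502.4, -263.2, 61.5]
tool_rot: [3.137, 0.002, -1.215]
force: [-1.8, 2.0, 6.0]
width: 11.0
gripper_force: 96.3
```

```bash
python3 - <<'E'
from h import *
where(19); print(read_state()['torque'],read_state()['tool_rot'])
E
```

```text
t 22.2 grasp [ 502.5 -263.2   80.5] z-axis [-0.005  0.    -1.   ] yaxis [-0.937 -0.348  0.005] tilt 0.3 w 11.0 q [-0.05  0.92  0.81  1.89 -0.96  0.78 -1.47] F [-1.8  2.   6. ]
[0.50666245 0.35205905 2.22753663] [ 3.13694057e+00  1.87488065e-03 -1.21538128e+00]
```

The torque climbs to 2.2 N m, so the handle is hard against its stop. I'll open and withdraw upward.

Emit:
move_arm --targets "1 0 0 0 0 0 0; 1 0 0 0 0 0 0; 1 0 0 0 0 0 0; 1 0 0 0 0 0 0; 1 0 0 0 0 0 0"

```text
clock: 22.62
eef_pos: [502.0, -264.7, 60.9]
tool_rot: [3.138, -0.0, -1.226]
force: [0.0, 0.3, 0.1]
width: 71.0
gripper_force: 0.0
```

Emit:
move_arm --targets "1 0 0 0 0 0 0; 1 0 0 -3 0 0 0; 1 0 0 -3 0 0 0; 1 0 0 -3 0 0 0; 1 0 0 -3 0 0 0"

```text
clock: 23.03
eef_pos: [502.2, -264.4, 182.2]
tool_rot: [3.137, 0.0, -1.226]
force: [0.8, -0.3, -0.7]
width: 85.6
gripper_force: 0.0
```

Emit:
move_arm --targets "1 0 0 -2 0 0 0; 1 0 0 0 0 0 0; 1 0 0 0 0 0 0"

```text
clock: 23.28
eef_pos: [503.2, -264.6, 201.9]
tool_rot: [3.14, -0.001, -1.225]
force: [-0.4, 0.4, -0.8]
width: 85.3
gripper_force: 0.0
```

```bash
python3 - <<'E'
from h import *
where(19)
w=shot('wrist','pics/w15.png'); c=w["color"].astype(int)
u=proj(w,[502.5,-263.3,87])[0]; print(u)
for y in range(int(u[1])-75,int(u[1])+80,6): print(y,''.join('.' if c[y,x].max()<30 else '#' if c[y,x].max()<80 else ' ' for x in range(int(u[0])-75,int(u[0])+75,3)))
# expected bar at start angle 16.4 deg minus 86 deg
for a in(16.4-84,16.4-88): print(proj(w,[[502.5+s*32*np.cos(np.radians(a)),-263.3+s*32*np.sin(np.radians(a)),87] for s in(-1,1)]).round(0).tolist())
# card check in scene
s=shot('scene','pics/s15.png');hsv=cv2.cvtColor(s["color"],cv2.COLOR_RGB2HSV); m=np.zeros((480,640),np.uint8); m[225:290,275:375]=((hsv[...,0]>55)&(hsv[...,0]<95)&(hsv[...,1]>50))[225:290,275:375]
ys,xs=np.nonzero(cv2.morphologyEx(m,cv2.MORPH_OPEN,np.ones((3,3)))); P=np.array([onz(s,p,38)[:2] for p in cv2.convexHull(np.c_[xs,ys].astype(np.int32))[:,0]],np.float32); print('card',[np.round(v,1) for v in cv2.minAreaRect(P)])
E
```

```text
t 23.28 grasp [ 503.2 -264.6  220.9] z-axis [-0.001 -0.002 -1.   ] yaxis [-0.941 -0.339  0.002] tilt -0.1 w 85.3 q [-0.15  0.76  1.    1.8  -0.74  1.02 -1.64] F [-0.4  0.4 -0.8]
[322.03594608 237.96365716]
162             #      ##    #   ##        #   #      
168           ######..#..#..###.##.############       
174        #####           #  ####         ####       
180                       ### ####          ###       
186        #               #######           ###      
192        #       #  #  #.....###            #      #
198                    #.... .......#          #      
204                   ...... .........#        #      
210         #        ....... #.........#       #      
216         #       ........# ..........#      #      
222         #       ......... ..........#      #      
228                 ......... ..........       #      
234          #      ....................       #      
240          # #     ..................        #      
246          #         ..............          #      
252          #            ........#                   
258                     #   #.....             #      
264                         #.....             #      
270                          .....    #               
276                           ##                      
282                                                   
288                                                   
294                                                   
300 #                                                 
306                                                   
312                                                   
[[324.0, 279.0], [320.0, 195.0]]
[[321.0, 279.0], [323.0, 195.0]]
card [array([546.9,   0.6]), array([48.4, 95.8]), np.float64(10.2)]
```

The bar now points at about −63°, which is 1.5 rad clockwise of the box axis (about 24°), so it is on the stop. The card is unmoved at (547, 1) with yaw 10°. I'm handing in.

```bash
python3 -c "
from cell import order; print(order.finish_job())"
```

```text
the job is handed in; nothing more can be done
None
```

The card lies solder side up, flat on both ledges between the corner lips, and the isolator handle was then turned clockwise to its on stop and released; the job was handed in at about 23 s, with no verdict shown.

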